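# Lid the freezer boxes and rack them behind the retaining bar

## Task

Get the sample boxes ready for the freezer: put a lid on every open box so that it sits fully seated and level, slide each lidded box lengthwise into a compartment of its own in the metal rack until it is fully home against the back, and when all are in, swing the rack's retaining bar forwards and down across the box ends. Any lid fits any box and a lid may be left over; keep the boxes upright and leave the other things on the worktop where they stand.

Things in the scene. Friction and masses are not known exactly. Their poses are not given: they have to be found in the camera images.
- box_a: white freezer box, open on top, tube caps showing; 132 x 64 mm, 36 mm high to its flat shoulder, from which an inward-sloping neck rises to 46 mm, 2 mm (foot) to 3 mm (top) clear of a lid's walls all round. Origin: centre of the underside; x along the 132 mm, y across the 64 mm, z up. About 0.2 kg, ends alike. May be absent (three or four are there).
- box_b: white freezer box, open on top, tube caps showing; 132 x 64 mm, 36 mm high to its flat shoulder, from which an inward-sloping neck rises to 46 mm, 2 mm (foot) to 3 mm (top) clear of a lid's walls all round. Origin: centre of the underside; x along the 132 mm, y across the 64 mm, z up. About 0.2 kg, ends alike. May be absent (three or four are there).
- box_c: white freezer box, open on top, tube caps showing; 132 x 64 mm, 36 mm high to its flat shoulder, from which an inward-sloping neck rises to 46 mm, 2 mm (foot) to 3 mm (top) clear of a lid's walls all round. Origin: centre of the underside; x along the 132 mm, y across the 64 mm, z up. About 0.2 kg, ends alike. May be absent (three or four are there).
- box_d: white freezer box, open on top, tube caps showing; 132 x 64 mm, 36 mm high to its flat shoulder, from which an inward-sloping neck rises to 46 mm, 2 mm (foot) to 3 mm (top) clear of a lid's walls all round. Origin: centre of the underside; x along the 132 mm, y across the 64 mm, z up. About 0.2 kg, ends alike. May be absent (three or four are there).
- lid_a: loose lid of a freezer box: white, flat, paper label on top, open below; 128 x 60 mm outside, 20 mm high, 2.5 mm thick. Fits any box either way round; seated, its rim rests on the shoulder, its outside 2 mm in from the box's all round, so that the box alone can be gripped; 56 mm high together. Origin: centre of the lower rim plane (36 mm above the box's origin when seated); x along the length, z up. 45 g.
- lid_b: loose lid of a freezer box: white, flat, paper label on top, open below; 128 x 60 mm outside, 20 mm high, 2.5 mm thick. Fits any box either way round; seated, its rim rests on the shoulder, its outside 2 mm in from the box's all round, so that the box alone can be gripped; 56 mm high together. Origin: centre of the lower rim plane (36 mm above the box's origin when seated); x along the length, z up. 45 g.
- lid_c: loose lid of a freezer box: white, flat, paper label on top, open below; 128 x 60 mm outside, 20 mm high, 2.5 mm thick. Fits any box either way round; seated, its rim rests on the shoulder, its outside 2 mm in from the box's all round, so that the box alone can be gripped; 56 mm high together. Origin: centre of the lower rim plane (36 mm above the box's origin when seated); x along the length, z up. 45 g.
- lid_d: loose lid of a freezer box: white, flat, paper label on top, open below; 128 x 60 mm outside, 20 mm high, 2.5 mm thick. Fits any box either way round; seated, its rim rests on the shoulder, its outside 2 mm in from the box's all round, so that the box alone can be gripped; 56 mm high together. Origin: centre of the lower rim plane (36 mm above the box's origin when seated); x along the length, z up. 45 g.
- rack: fixed sheet-metal rack, 295 mm wide, 133 deep, roof top at 64 mm, four compartments side by side, open towards the robot. Origin: middle of the mouth plane at worktop height; x points straight in, y left along the mouths. Compartments 70 mm wide, 130 deep, 60 clear height over a 2 mm floor. A box against the back wall has its origin 64 mm in, its near end 2 mm proud of the mouth.
- cell_1 (a point): centre of the mouth of compartment 1 from the left, at floor level (2 mm above the worktop), y = +109.5 mm in the rack's frame; axes as the rack's. A lip of the floor slopes down to the worktop 12 mm ahead of the mouth, so that a box can be slid up it. The roof's front edge is cut back 14 mm behind the mouth plane; hinge ears 12 mm ahead of it stand only beside the outer walls
- cell_2 (a point): centre of the mouth of compartment 2 from the left, at floor level (2 mm above the worktop), y = +36.5 mm in the rack's frame; axes as the rack's. A lip of the floor slopes down to the worktop 12 mm ahead of the mouth, so that a box can be slid up it. The roof's front edge is cut back 14 mm behind the mouth plane; hinge ears 12 mm ahead of it stand only beside the outer walls
- cell_3 (a point): centre of the mouth of compartment 3 from the left, at floor level (2 mm above the worktop), y = -36.5 mm in the rack's frame; axes as the rack's. A lip of the floor slopes down to the worktop 12 mm ahead of the mouth, so that a box can be slid up it. The roof's front edge is cut back 14 mm behind the mouth plane; hinge ears 12 mm ahead of it stand only beside the outer walls
- cell_4 (a point): centre of the mouth of compartment 4 from the left, at floor level (2 mm above the worktop), y = -109.5 mm in the rack's frame; axes as the rack's. A lip of the floor slopes down to the worktop 12 mm ahead of the mouth, so that a box can be slid up it. The roof's front edge is cut back 14 mm behind the mouth plane; hinge ears 12 mm ahead of it stand only beside the outer walls
- retaining_bar (a joint): angle of the rack's wire bail, hinged 6 mm ahead of the mouth plane, 60 mm up; arms 22 mm. 0 = raised, leaning back 35 degrees behind upright over the roof (rests there by weight); 0.61 = upright; 3.58 = stop, hanging across the box ends. Swings freely: pushed forwards from behind by a finger past upright it drops to 3.58 by itself, if no box sticks out
- bar_mid (a point): middle of the bail's cross wire (7 mm thick, 311 mm long); raised it lies 7 mm behind the mouth plane, 78 mm above the worktop, its underside 10 mm clear of the roof
- reagent_bottle: round glass laboratory bottle with a screw cap, 70 mm wide, 146 mm tall; not part of the job, leave it standing
- dropper: small amber dropper bottle, 36 mm wide, 113 mm tall; not part of the job, leave it standing
- tape: hand tape dispenser, 104 x 33 mm, 72 mm high; not part of the job, leave it standing
Things that resemble listed ones, but are neither listed nor needed, are in the scene too. What is shaped like the lid_d but blue is not meant.

How it is judged:
On the way, in this order (a step that is already met when the one before it is completed fails the run):
1. every box, with its lid seated level, is home in a compartment of the rack while the retaining bar is still raised (((horizontal distance between lid_a and box_a below 0.005 m and z of lid_a in the frame of box_a between 0.0335 and 0.0385 m and angle between the z axis of lid_a and the z axis of box_a, either way round below 0.04 rad) or (horizontal distance between lid_b and box_a below 0.005 m and z of lid_b in the frame of box_a between 0.0335 and 0.0385 m and angle between the z axis of lid_b and the z axis of box_a, either way round below 0.04 rad) or (horizontal distance between lid_c and box_a below 0.005 m and z of lid_c in the frame of box_a between 0.0335 and 0.0385 m and angle between the z axis of lid_c and the z axis of box_a, either way round below 0.04 rad) or (horizontal distance between lid_d and box_a below 0.005 m and z of lid_d in the frame of box_a between 0.0335 and 0.0385 m and angle between the z axis of lid_d and the z axis of box_a, either way round below 0.04 rad)) and x of box_a in the frame of rack between 0.06 and 0.07 m and z of box_a in the frame of rack between -0.001 and 0.008 m and y of box_a in the frame of rack between -0.122 and 0.122 m and angle between each of box_a, box_b, box_c, box_d's own z axis and vertical below 0.06 rad and ((horizontal distance between lid_a and box_b below 0.005 m and z of lid_a in the frame of box_b between 0.0335 and 0.0385 m and angle between the z axis of lid_a and the z axis of box_b, either way round below 0.04 rad) or (horizontal distance between lid_b and box_b below 0.005 m and z of lid_b in the frame of box_b between 0.0335 and 0.0385 m and angle between the z axis of lid_b and the z axis of box_b, either way round below 0.04 rad) or (horizontal distance between lid_c and box_b below 0.005 m and z of lid_c in the frame of box_b between 0.0335 and 0.0385 m and angle between the z axis of lid_c and the z axis of box_b, either way round below 0.04 rad) or (horizontal distance between lid_d and box_b below 0.005 m and z of lid_d in the frame of box_b between 0.0335 and 0.0385 m and angle between the z axis of lid_d and the z axis of box_b, either way round below 0.04 rad)) and x of box_b in the frame of rack between 0.06 and 0.07 m and z of box_b in the frame of rack between -0.001 and 0.008 m and y of box_b in the frame of rack between -0.122 and 0.122 m and ((horizontal distance between lid_a and box_c below 0.005 m and z of lid_a in the frame of box_c between 0.0335 and 0.0385 m and angle between the z axis of lid_a and the z axis of box_c, either way round below 0.04 rad) or (horizontal distance between lid_b and box_c below 0.005 m and z of lid_b in the frame of box_c between 0.0335 and 0.0385 m and angle between the z axis of lid_b and the z axis of box_c, either way round below 0.04 rad) or (horizontal distance between lid_c and box_c below 0.005 m and z of lid_c in the frame of box_c between 0.0335 and 0.0385 m and angle between the z axis of lid_c and the z axis of box_c, either way round below 0.04 rad) or (horizontal distance between lid_d and box_c below 0.005 m and z of lid_d in the frame of box_c between 0.0335 and 0.0385 m and angle between the z axis of lid_d and the z axis of box_c, either way round below 0.04 rad)) and x of box_c in the frame of rack between 0.06 and 0.07 m and z of box_c in the frame of rack between -0.001 and 0.008 m and y of box_c in the frame of rack between -0.122 and 0.122 m and ((horizontal distance between lid_a and box_d below 0.005 m and z of lid_a in the frame of box_d between 0.0335 and 0.0385 m and angle between the z axis of lid_a and the z axis of box_d, either way round below 0.04 rad) or (horizontal distance between lid_b and box_d below 0.005 m and z of lid_b in the frame of box_d between 0.0335 and 0.0385 m and angle between the z axis of lid_b and the z axis of box_d, either way round below 0.04 rad) or (horizontal distance between lid_c and box_d below 0.005 m and z of lid_c in the frame of box_d between 0.0335 and 0.0385 m and angle between the z axis of lid_c and the z axis of box_d, either way round below 0.04 rad) or (horizontal distance between lid_d and box_d below 0.005 m and z of lid_d in the frame of box_d between 0.0335 and 0.0385 m and angle between the z axis of lid_d and the z axis of box_d, either way round below 0.04 rad)) and x of box_d in the frame of rack between 0.06 and 0.07 m and z of box_d in the frame of rack between -0.001 and 0.008 m and y of box_d in the frame of rack between -0.122 and 0.122 m and value of joint retaining_bar below 0.55 rad), for 0.2 s.
2. the retaining bar hangs down across the box ends (value of joint retaining_bar above 3.3 rad), for 0.2 s.
At the end, for the whole second after the job is handed in: Every box present wears a lid (centred within 5 mm, rim within 2.5 mm of the shoulder, level with the box within 0.04 rad), stands upright in a compartment within 4 mm of the back wall and at rest, and the retaining bar hangs across the mouths (joint over 3.3) (((horizontal distance between lid_a and box_a below 0.005 m and z of lid_a in the frame of box_a between 0.0335 and 0.0385 m and angle between the z axis of lid_a and the z axis of box_a, either way round below 0.04 rad) or (horizontal distance between lid_b and box_a below 0.005 m and z of lid_b in the frame of box_a between 0.0335 and 0.0385 m and angle between the z axis of lid_b and the z axis of box_a, either way round below 0.04 rad) or (horizontal distance between lid_c and box_a below 0.005 m and z of lid_c in the frame of box_a between 0.0335 and 0.0385 m and angle between the z axis of lid_c and the z axis of box_a, either way round below 0.04 rad) or (horizontal distance between lid_d and box_a below 0.005 m and z of lid_d in the frame of box_a between 0.0335 and 0.0385 m and angle between the z axis of lid_d and the z axis of box_a, either way round below 0.04 rad)) and x of box_a in the frame of rack between 0.06 and 0.07 m and z of box_a in the frame of rack between -0.001 and 0.008 m and y of box_a in the frame of rack between -0.122 and 0.122 m and angle between each of box_a, box_b, box_c, box_d's own z axis and vertical below 0.06 rad and ((horizontal distance between lid_a and box_b below 0.005 m and z of lid_a in the frame of box_b between 0.0335 and 0.0385 m and angle between the z axis of lid_a and the z axis of box_b, either way round below 0.04 rad) or (horizontal distance between lid_b and box_b below 0.005 m and z of lid_b in the frame of box_b between 0.0335 and 0.0385 m and angle between the z axis of lid_b and the z axis of box_b, either way round below 0.04 rad) or (horizontal distance between lid_c and box_b below 0.005 m and z of lid_c in the frame of box_b between 0.0335 and 0.0385 m and angle between the z axis of lid_c and the z axis of box_b, either way round below 0.04 rad) or (horizontal distance between lid_d and box_b below 0.005 m and z of lid_d in the frame of box_b between 0.0335 and 0.0385 m and angle between the z axis of lid_d and the z axis of box_b, either way round below 0.04 rad)) and x of box_b in the frame of rack between 0.06 and 0.07 m and z of box_b in the frame of rack between -0.001 and 0.008 m and y of box_b in the frame of rack between -0.122 and 0.122 m and ((horizontal distance between lid_a and box_c below 0.005 m and z of lid_a in the frame of box_c between 0.0335 and 0.0385 m and angle between the z axis of lid_a and the z axis of box_c, either way round below 0.04 rad) or (horizontal distance between lid_b and box_c below 0.005 m and z of lid_b in the frame of box_c between 0.0335 and 0.0385 m and angle between the z axis of lid_b and the z axis of box_c, either way round below 0.04 rad) or (horizontal distance between lid_c and box_c below 0.005 m and z of lid_c in the frame of box_c between 0.0335 and 0.0385 m and angle between the z axis of lid_c and the z axis of box_c, either way round below 0.04 rad) or (horizontal distance between lid_d and box_c below 0.005 m and z of lid_d in the frame of box_c between 0.0335 and 0.0385 m and angle between the z axis of lid_d and the z axis of box_c, either way round below 0.04 rad)) and x of box_c in the frame of rack between 0.06 and 0.07 m and z of box_c in the frame of rack between -0.001 and 0.008 m and y of box_c in the frame of rack between -0.122 and 0.122 m and ((horizontal distance between lid_a and box_d below 0.005 m and z of lid_a in the frame of box_d between 0.0335 and 0.0385 m and angle between the z axis of lid_a and the z axis of box_d, either way round below 0.04 rad) or (horizontal distance between lid_b and box_d below 0.005 m and z of lid_b in the frame of box_d between 0.0335 and 0.0385 m and angle between the z axis of lid_b and the z axis of box_d, either way round below 0.04 rad) or (horizontal distance between lid_c and box_d below 0.005 m and z of lid_c in the frame of box_d between 0.0335 and 0.0385 m and angle between the z axis of lid_c and the z axis of box_d, either way round below 0.04 rad) or (horizontal distance between lid_d and box_d below 0.005 m and z of lid_d in the frame of box_d between 0.0335 and 0.0385 m and angle between the z axis of lid_d and the z axis of box_d, either way round below 0.04 rad)) and x of box_d in the frame of rack between 0.06 and 0.07 m and z of box_d in the frame of rack between -0.001 and 0.008 m and y of box_d in the frame of rack between -0.122 and 0.122 m and value of joint retaining_bar above 3.3 rad and linear speed of each of box_a, box_b, box_c, box_d below 0.02 m/s); the robot touches nothing.
It fails at once if a freezer box is tipped over (angle between any of box_a, box_b, box_c, box_d's own z axis and vertical above 0.8 rad).
It fails at once if something else standing on the worktop is knocked away (over 5 cm) (distance of any of reagent_bottle, dropper, tape from where it was at the start of the episode above 0.05 m).
Of box_a, box_b, box_c, box_d only 3 to 4 are there at a start; the rules pass over those that are not, and their reading is None.
At some moment in a run one of box_a, box_b, box_c, box_d, lid_a, lid_b, lid_c, lid_d may be knocked a few centimetres aside while the robot is not near it.
Once in a run the grip may slacken for a moment while it holds something.
It also fails if it takes over 210 s, if anything falls off the work surface, if the arm or the gripper's body presses on something with over 40 N, if the wrist force passes 120 N, or if a joint passes its speed limit or range.

## Robot

A 6-joint arm with a two-finger parallel gripper is mounted at the origin on a cart in front of the work surface, level with it; the furniture and walls round the work are solid. World frame = base frame: x ahead of the robot, y to its left, z up, the work surface at z = 0. Lengths are in m, angles in rad, forces in N, time in s.
With the tool pointing down it reaches from about 0.3 to 0.775 m from the base axis. Payload 14.6 kg.
Tool frame: the origin (TCP) lies on the centre line of the jaws, within the pads' length; the fingertips stand 19 mm ahead of it and the grasp point (between the pads) is the TCP; y points along the fingers, x is the direction in which the jaws open and shut, and the axes are right-handed (so a half turn about y gives the same grasp; the last joint's range is limited). The gripper opens to 94 mm and grips with 3 to 60 N. Pads are 16 mm wide; open, the fingers measure 119 mm over their backs; the gripper's body (75 mm by 177 mm) begins 78 mm behind the grasp point.
Start: joints at [1.064, 0.3, 1.521, -0, 1.321, -0.067], TCP at [0.234, 0.498, 0.224] pointing down, gripper open.
Joint ranges: [-3.03, 3.03], [-0.79, 2.21], [0.23, 2.52], [-1.04, 4.18], [0, 3.07], [-2.55, 2.55]. Speed limits (rad/s): [2.22, 2.22, 2.57, 3.14, 3.14, 3.14].

## Interface

Orientations are given as [roll, pitch, yaw] about the fixed x, y, z axes, in that order (R = Rz(yaw) Ry(pitch) Rx(roll)).
In Python, from station import ctrl, optics gives the robot as it stands.
- The arm moves only by the tool jog_arm, never from a script. Its argument "targets" is a list of rows, each a list of 3 entries, a list of its own where there are three numbers: the finger opening in cm, from 0 to 9.4, then the shift along the tool's x, y, z in cm, then the turn about the tool's y in rad. A call has 1 to 10 rows; each row is the pose to reach, as a shift and turn from the pose commanded when the call began, along the tool's axes at that moment; what a row does not reach only later rows make up. A row lasts 1/10 s, in which the tool goes at most 50 mm and 8.59 degrees, less where a joint would pass 70% of its speed; a pose out of reach is approached as far as the arm can. A call with a gripper value outside its range is refused whole. The fingers move at their own pace and stop on an object; "grip_force" is the grip in N (left out, the last holds). Time passes only in rows, so rows that repeat a pose let the fingers close. It gives the time, the measured TCP pose, the force and the opening at its end, in the units of the state.
- ctrl.get_obs(): the state, without advancing time (a new reading comes with each control period).
- optics.camera(name): name is "side" or "top" or "wrist"; returns a dict with "img" (480x640x3 uint8, red, green, blue), "range_z" (480x640 float32, m along the optical axis (not along the pixel's ray), 0 where there is no reading), "camera_matrix" (3x3 intrinsics, pixels), "k1" (the pictures are not rectified: a ray, as slopes to the right and down, at radius r is drawn at 1 + k1 r^2 times it, then the intrinsics apply), "world_to_cam" (4x4, takes a point from world to camera coordinates); the wrist camera has in their place "mount" (4x4, takes a point from camera to tool coordinates, whose origin is the TCP and whose axes are the tool frame's). Camera axes: x right, y up, looking along -z (the intrinsics and any distortion apply to the point x, -y, -z); pixel columns grow to the right and rows downward; lengths in m; the calibration is good to about 2 mm. A picture is of the moment at which its call begins: read the wrist's pose just before it.
- ctrl.hand_in(): hands the job in, once; it reports no verdict.
The state is a dict: "time_s": time; "qpos": joint angles; "joint_vel": joint speeds; "tau": joint torques, N m; "ee_pos": TCP position; "eef_rot": TCP orientation; "force": force on the tool from outside, world axes, zero at the start; "moment": the same for the moment, N m; "grip_width": finger opening in m.
Only numpy, scipy, OpenCV 4.12 (cv2) and the standard library are available. Lean on these libraries where they do the work, as an engineer would, in place of code of your own. Each camera call takes 0.05 s, during which the arm holds its last target. There are 200 camera calls.

## Working session

There is one attempt and no reset: what is moved stays moved. The work goes in short steps, Python scripts to look and compute and a tool call to move; the robot and the scene stay as the last step left them, time stands still between calls to the robot, and variables do not carry over. Pictures are saved under pics/ and viewed, about 12 in all and at most 16, crops included, and the job is handed in when it is done.

Besides the shell and the picture viewer there is one more tool, called after "Call:" by a JSON object that holds its "api" and its "payload", one argument or row to a line. jog_arm: Moves the arm, as the interface text tells. Its arguments: {"type":"object","properties":{"targets":{"type":"array","items":{"type":"array"}},"grip_force":{"type":"number"}},"required":["targets"]}

```bash
ls; mkdir -p pics; python3 - <<'E'
from station import ctrl, optics
import cv2
print(ctrl.get_obs())
for n in ("side","top"):
    c=optics.camera(n); cv2.imwrite(f"pics/{n}0.png",c["img"][:,:,::-1])
    print(n,c["camera_matrix"],c["k1"],c["world_to_cam"], (c["range_z"]>0).mean())
c=optics.camera("wrist");print(c["mount"],c["camera_matrix"],c["k1"])
E
```

```text
pics
{'time_s': 0.0, 'qpos': array([ 1.06439626e+00,  3.00457653e-01,  1.52157943e+00,  2.78091927e-06,
        1.32067961e+00, -6.65641819e-02]), 'joint_vel': array([ 0.00045305,  0.00049892, -0.00073026, -0.00049533,  0.00053008,
       -0.00070804]), 'tau': array([-1.61926910e-04, -5.31807232e+01, -3.52740562e+01,  7.08675524e-02,
        2.44271639e-02, -1.54728909e-04]), 'ee_pos': array([0.23405482, 0.49745297, 0.22389439]), 'eef_rot': array([-1.57071887e+00,  1.12137426e-03,  1.13095980e+00]), 'force': array([ 0.1076354 ,  1.05146362, -0.83419207]), 'moment': array([0.00242968, 0.03929953, 0.02092495]), 'grip_width': 0.0937840509820432}
side [[592.52352098   0.         315.82864572]
 [  0.         592.52352098 248.84511074]
 [  0.           0.           1.        ]] -0.004191692637475254 [[ 0.99877156 -0.04492231 -0.020913   -0.57164744]
 [ 0.04293179  0.57375132  0.81790359 -0.08723289]
 [-0.02474325 -0.81779668  0.57497509 -1.93939484]
 [ 0.          0.          0.          1.        ]] 0.9705208333333334
top [[462.65115715   0.         320.49846875]
 [  0.         462.65115715 237.7271344 ]
 [  0.           0.           1.        ]] 0.005854082782768302 [[ 0.14512546 -0.9894055   0.00391828 -0.06464528]
 [ 0.96043062  0.14182473  0.23970559 -0.57811559]
 [-0.23772173 -0.03102415  0.97083772 -1.10230595]
 [ 0.          0.          0.          1.        ]] 0.996181640625
[[ 9.99999734e-01 -6.84407672e-04  2.52728268e-04  2.74298536e-04]
 [ 4.35874723e-04  2.82656571e-01 -9.59221076e-01 -1.60330562e-01]
 [ 5.85062959e-04  9.59220931e-01  2.82656794e-01  8.25708193e-02]
 [ 0.00000000e+00  0.00000000e+00  0.00000000e+00  1.00000000e+00]] [[339.18987314   0.         316.73487169]
 [  0.         339.18987314 239.50496483]
 [  0.           0.           1.        ]] -0.02670031238119402
```

View pics/top0.png

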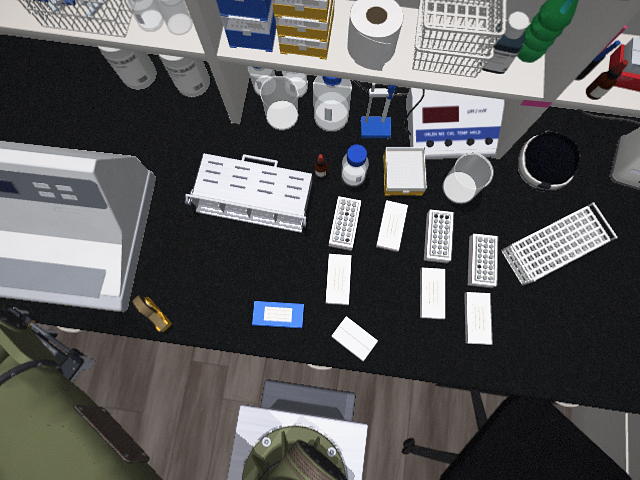

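View pics/side0.png

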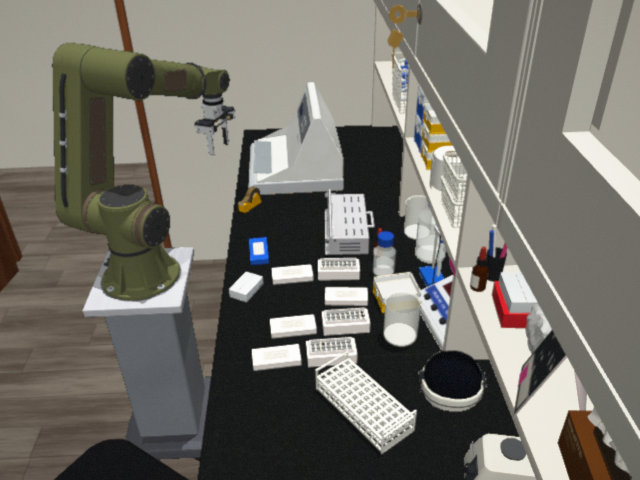

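The top view shows three open boxes at (346,222), (439,235) and (483,259). There are five white flat things at (392,226), (339,279), (433,293), (479,318) and (355,338), and a blue lookalike at (278,314). The rack is at (250,190). I'll measure all of these.

```bash
cat > h.py <<'E'
from station import ctrl, optics
import cv2, numpy as np
from scipy.spatial.transform import Rotation as R
def Tw():
    o=ctrl.get_obs(); T=np.eye(4); T[:3,:3]=R.from_euler('xyz',o['eef_rot']).as_matrix(); T[:3,3]=o['ee_pos']; return T
def shot(n):
    T=Tw(); c=optics.camera(n); c['T']=T@c['mount'] if n=='wrist' else np.linalg.inv(c['world_to_cam']); return c
def rays(c,uv):
    uv=np.asarray(uv,float).reshape(-1,1,2); D=np.array([c['k1'],0,0,0,0.])
    p=cv2.undistortPoints(uv,c['camera_matrix'],D)[:,0]
    return np.c_[p[:,0],-p[:,1],-np.ones(len(p))]
def cloud(c):
    v,u=np.mgrid[:480,:640]; d=rays(c,np.stack([u,v],-1))*c['range_z'].reshape(-1,1)
    return (d@c['T'][:3,:3].T+c['T'][:3,3]).reshape(480,640,3)
def onplane(c,uv,z):
    d=rays(c,uv)@c['T'][:3,:3].T; o=c['T'][:3,3]
    return (o+d*((z-o[2])/d[:,2])[:,None])[:,:2]
def proj(c,P):
    P=np.atleast_2d(P); q=(np.c_[P,np.ones(len(P))]@np.linalg.inv(c['T']).T)[:,:3]
    p=np.c_[q[:,0]/-q[:,2],-q[:,1]/-q[:,2]]; r2=(p**2).sum(1,keepdims=True); p=p*(1+c['k1']*r2)
    return p@c['camera_matrix'][:2,:2].T+c['camera_matrix'][:2,2]
def rects(c,zlo,zhi,amin=0.001,white=True,zplane=None):
    X=cloud(c); m=(X[...,2]>zlo)&(X[...,2]<zhi)&(c['range_z']>0)
    if white: i=c['img'].astype(int); m&=(i.min(2)>120)
    n,l,s,_=cv2.connectedComponentsWithStats(m.astype(np.uint8),connectivity=4); out=[]
    for k in range(1,n):
        if s[k,4]<80: continue
        P=X[l==k]; z=np.median(P[:,2]); q=np.argwhere(l==k)[:,::-1]
        xy=onplane(c,q,z if zplane is None else zplane)
        (cx,cy),(w,h),a=cv2.minAreaRect((xy*1000).astype(np.float32))
        if w<h: w,h,a=h,w,a+90
        a=(a+90)%180-90
        if w*h>amin*1e6 : out.append((np.r_[cx,cy].round(1),round(w,1),round(h,1),round(a,2),round(z*1000,1),q.mean(0).round()))
    return out
E
python3 - <<'E'
from h import *
c=shot('top')
X=cloud(c)
for p in [(300,250),(200,250),(400,320),(550,200)]: print(p,X[p[1],p[0]].round(4))
for zl,zh in [(.012,.03),(.03,.052),(.052,.09)]:
    print(zl)
    for r in rects(c,zl,zh,.001): print(*r)
big=cv2.resize(c['img'][200:370,180:510],None,fx=2.4,fy=2.4,interpolation=cv2.INTER_CUBIC); cv2.imwrite('pics/c1.png',big[:,:,::-1])
E
```

```text
(300, 250) [ 5.572e-01  7.180e-02 -3.000e-04]
(200, 250) [0.5175 0.3347 0.0042]
(400, 320) [ 0.3026 -0.0162  1.209 ]
(550, 200) [ 0.7984 -0.5883 -0.0048]
0.012
[908.7 173.6] 83.5 31.1 -70.74 21.7 [283. 124.]
[920.1  39.3] 79.0 23.6 -79.3 21.0 [331. 126.]
[ 765.7 -317.5] 84.5 31.6 60.74 21.8 [453. 195.]
[ 657.1 -161.4] 130.2 60.1 -4.92 19.3 [392. 225.]
[493.8 -39.2] 128.4 59.8 4.32 19.2 [338. 279.]
[ 493.  -284.7] 128.5 58.7 4.66 19.4 [433. 293.]
[ 446.8 -406.6] 127.9 60.2 3.97 19.5 [478. 318.]
[380.7 100.9] 71.7 37.0 -85.17 19.4 [278. 314.]
[355.4 -87.9] 74.7 62.6 61.54 28.1 [347. 334.]
[ 351.  -121.7] 61.8 36.9 58.56 28.2 [364. 338.]
0.03
[908.  174.1] 84.9 33.0 -72.85 41.1 [283. 120.]
[921.6  38. ] 86.9 32.7 -77.34 41.4 [331. 122.]
[ 893.  -306.2] 231.0 52.8 -82.34 43.1 [457. 148.]
[776.8 215.8] 96.5 18.6 87.14 46.9 [260. 159.]
[ 873.8 -773.4] 51.4 21.7 70.19 43.6 [629. 177.]
[ 767. -317.] 86.9 34.5 60.18 42.7 [455. 192.]
[642.7 -35.6] 132.7 63.3 -2.89 37.8 [345. 222.]
[ 668.2 -596.2] 232.1 105.0 -55.33 48.3 [563. 241.]
[ 644.  -285.4] 132.4 63.6 1.55 38.1 [440. 235.]
[ 595.2 -403.8] 131.8 61.8 3.14 38.6 [484. 259.]
[ 600.7 -484.7] 61.2 16.4 35.38 47.7 [518. 261.]
[333.8 638.1] 307.3 18.3 -87.86 48.4 [ 61. 301.]
0.052
[1009.2  141.5] 40.6 31.3 -65.75 75.6 [300.  81.]
[ 979.2 -295.8] 267.1 111.1 -72.62 76.0 [462. 113.]
[925.6  42.5] 92.8 49.4 -83.4 70.1 [332. 116.]
[905.6 173.6] 80.0 37.9 -74.49 70.9 [282. 115.]
[ 880.6 -501.7] 135.3 45.5 8.88 57.1 [528. 162.]
[ 809.  -175.7] 116.9 104.4 8.41 57.5 [406. 167.]
[689.  221.9] 320.1 144.3 87.01 63.4 [252. 186.]
[ 890.2 -762.2] 55.8 38.8 -0.97 70.7 [633. 169.]
[761.8 -39.6] 60.9 36.8 87.85 80.4 [353. 174.]
[510.6 650. ] 356.1 341.6 1.65 80.1 [ 63. 265.]
[ 764.6 -315.7] 84.2 38.7 60.56 72.0 [458. 189.]
```

View pics/c1.png

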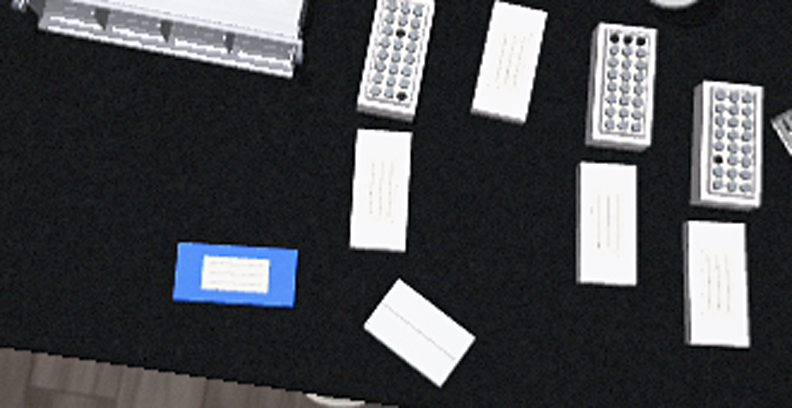

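Three boxes are open, so three lids are needed. The four labelled white flats are the lids, each measuring about 128x60 mm with its top near 19 mm. The object at (355,338) is 28 mm high, with a seam and no label, so it isn't a lid. The blue one at (278,314) is not meant. Each box already has a lid in line with it: (339,279), (433,293) and (479,318). I'll go over the first pair.

Call:
{"api": "jog_arm", "payload": {
  "targets": [
    [9.4,[-38.6,0,-44.3],-0.44],
    [9.4,[-38.6,0,-44.3],-0.44],
    [9.4,[-38.6,0,-44.3],-0.44],
    [9.4,[-38.6,0,-44.3],-0.44],
    [9.4,[-38.6,0,-44.3],-0.44],
    [9.4,[-38.6,0,-44.3],-0.44],
    [9.4,[-38.6,0,-44.3],-0.44],
    [9.4,[-38.6,0,-44.3],-0.44],
    [9.4,[-38.6,0,-44.3],-0.44],
    [9.4,[-38.6,0,-44.3],-0.44]
  ],
  "grip_force": 25
}}

```text
time_s: 1.2
ee_pos: [0.432, 0.0467, 0.2247]
eef_rot: [-1.571, -0.0, 1.571]
force: [1.2, -0.1, -0.3]
grip_width: 0.0938
```

```bash
cat >> h.py <<'E'
def to(x,y,z,yaw):
    "row shift (cm, tool axes) and turn from the measured pose to a tool-down pose; yaw of tool x"
    T=Tw(); d=T[:3,:3].T@(np.array([x,y,z])-T[:3,3])*100
    y0=ctrl.get_obs()['eef_rot'][2]; t=-((yaw-y0+np.pi)%(2*np.pi)-np.pi)
    print('row',d.round(2),'turn',round(t,3))
def st():
    o=ctrl.get_obs(); print('t',round(o['time_s'],1),'p',o['ee_pos'].round(4),'rot',o['eef_rot'].round(4),'F',o['force'].round(1),'w',round(o['grip_width']*1000,1))
E
python3 - <<'E'
from h import *
st(); to(.45,-.04,.22,np.pi/2)
E
```

```text
t 1.2 p [0.432  0.0467 0.2247] rot [-1.5713 -0.      1.5709] F [ 1.2 -0.1 -0.3] w 93.8
row [-8.67  0.47 -1.8 ] turn 0.0
```

Call:
{"api": "jog_arm", "payload": {
  "targets": [
    [9.4,[-8.7,0,-1.8],0],
    [9.4,[-8.7,0,-1.8],0],
    [9.4,[-8.7,0,-1.8],0],
    [9.4,[-8.7,0,-1.8],0],
    [9.4,[-8.7,0,-1.8],0]
  ]
}}

```text
time_s: 1.7
ee_pos: [0.4495, -0.0374, 0.2244]
eef_rot: [-1.571, -0.0, 1.572]
force: [0.0, 0.2, 0.2]
grip_width: 0.094
```

```bash
python3 - <<'E'
from h import *
st(); c=shot('wrist'); cv2.imwrite('pics/w1.png',c['img'][:,:,::-1])
for zl,zh in [(.012,.027),(.03,.045),(.055,.072)]:
    print(zl)
    for r in rects(c,zl,zh,.001): print(*r)
t=shot('top')
for zl,zh in [(.012,.027),(.03,.045)]:
    for r in rects(t,zl,zh,.005): print('top',*r)
E
```

```text
t 1.7 p [ 0.4495 -0.0374  0.2244] rot [-1.5707e+00 -2.0000e-04  1.5718e+00] F [0.  0.2 0.2] w 94.0
0.012
[380.7 101.2] 71.1 35.3 -85.25 20.2 [449. 154.]
[ 457.  -376.9] 119.7 38.0 -14.86 20.1 [ 11. 233.]
[ 491.9 -284.6] 128.3 61.5 4.99 20.1 [101. 251.]
[492.9 -39.3] 128.7 59.8 4.35 20.1 [315. 252.]
[ 623.5 -154. ] 63.6 53.6 -5.37 20.0 [227. 355.]
[761.8 -39.4] 59.7 29.5 88.37 20.2 [315. 439.]
0.03
[ 339.1 -103.1] 81.2 45.1 -82.45 30.6 [251. 114.]
[ 565.4 -389. ] 81.0 40.7 -15.66 37.5 [ 14. 311.]
[607.1 -33.9] 65.7 63.5 -2.72 37.1 [319. 349.]
0.055
[700.2 111.8] 81.0 64.2 89.17 63.9 [435. 432.]
[ 753.7 -181.9] 105.0 21.7 -89.14 57.8 [210. 461.]
top [ 657.3 -161.5] 129.8 60.1 -4.92 19.4 [392. 225.]
top [ 493.  -284.7] 128.5 58.7 4.66 19.5 [433. 293.]
top [ 446.9 -405.5] 127.7 60.6 5.14 19.5 [478. 318.]
top [ 891.5 -321.2] 197.2 35.5 -79.44 39.7 [460. 150.]
top [654.1 -36.2] 110.5 63.5 -2.89 37.4 [346. 217.]
top [ 644.2 -285.5] 132.3 63.6 1.5 37.6 [440. 235.]
top [ 595.4 -404.1] 131.9 61.9 3.13 37.8 [484. 260.]
```

View pics/w1.png

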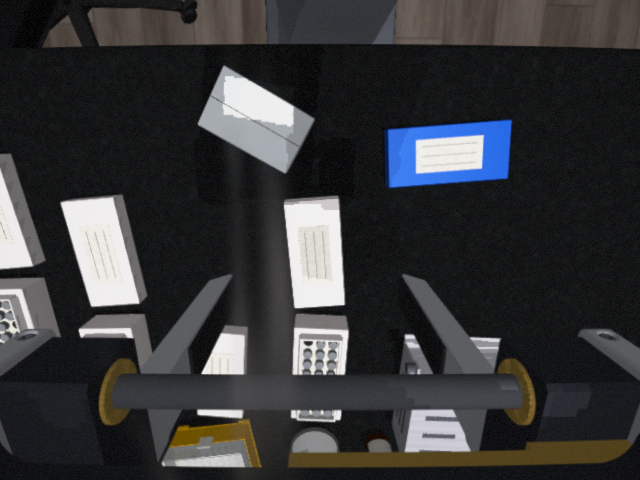

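The wrist view has forward pointing down. Lid 1 is at (315,252) and its box at (319,360). Wrist and top agree on lid 1 to about 1 mm: (493, -39) mm at 4.3°. I'll grasp it.

Call:
{"api": "jog_arm", "payload": {
  "targets": [
    [9.4,[-0.2,5,-4.4],-0.075],
    [9.4,[-0.2,10,-4.4],-0.075],
    [9.4,[-0.2,15,-4.4],-0.075],
    [9.4,[-0.2,20,-4.4],-0.075],
    [9.4,[-0.2,20,-4.4],-0.075],
    [0,[-0.2,20,-4.4],-0.075],
    [0,[-0.2,20,-4.4],-0.075],
    [0,[-0.2,20,-4.4],-0.075],
    [0,[-0.2,20,-4.4],-0.075],
    [0,[-0.2,20,-4.4],-0.075]
  ],
  "grip_force": 25
}}

```text
time_s: 2.8
ee_pos: [0.4943, -0.0403, 0.0258]
eef_rot: [-1.573, 0.0, 1.646]
force: [-2.0, 0.4, 10.4]
grip_width: 0.0596
```

```bash
python3 - <<'E'
from h import *
st(); c=shot('wrist')
for r in rects(c,.012,.027,.004): print(*r)
E
```

```text
t 2.8 p [ 0.4943 -0.0403  0.0258] rot [-1.5730e+00  4.0000e-04  1.6459e+00] F [-2.   0.4 10.4] w 59.6
[485.9 -47.1] 112.5 72.5 4.34 20.1 [316. 272.]
```

Call:
{"api": "jog_arm", "payload": {
  "targets": [
    [0,[0,-5,0],0],
    [0,[0,-10,0],0],
    [0,[0,-10,0],0],
    [0,[0,-10,0],0]
  ]
}}

```text
time_s: 3.25
ee_pos: [0.494, -0.0403, 0.1256]
eef_rot: [-1.573, 0.001, 1.646]
force: [-0.0, 0.2, -0.7]
grip_width: 0.0597
```

```bash
cat >> h.py <<'E'
def intool(c,dlo,dhi):
    "white region at tool-y depth range (m below TCP): rect in tool (x,z) mm at its median depth"
    T=Tw(); X=(cloud(c)-T[:3,3])@T[:3,:3]; m=(X[...,1]>dlo)&(X[...,1]<dhi)&(abs(X[...,0])<.045)&(abs(X[...,2])<.1)&(c['img'].min(2)>120)
    P=X[m]; print('n',m.sum(),'depth med',(np.median(P[:,1])*1000).round(1))
    for lo in (40,50,58): # near rim row slices: lateral extent
        s=P[(P[:,2]*1000>lo-5)&(P[:,2]*1000<lo)]; 
        if len(s): print(' z',lo,'x',(s[:,0].min()*1000).round(1),(s[:,0].max()*1000).round(1),'depth',(np.median(s[:,1])*1000).round(1))
    print(' near end z',(np.percentile(P[:,2],99)*1000).round(1),'far',(np.percentile(P[:,2],1)*1000).round(1))
    return m
E
python3 - <<'E'
from h import *
st(); c=shot('wrist'); intool(c,-.005,.02)
cv2.imwrite('pics/w2.png',c['img'][:,:,::-1])
t=shot('top')
for r in rects(t,.012,.027,.005)+rects(t,.03,.045,.005)+rects(t,.1,.14,.005): print('top',*r)
E
```

```text
t 3.2 p [ 0.494  -0.0403  0.1256] rot [-1.5732e+00  6.0000e-04  1.6459e+00] F [-0.   0.2 -0.7] w 59.7
n 21598 depth med 4.4
 z 40 x -30.1 29.7 depth 4.6
 z 50 x -29.9 29.7 depth 4.5
 z 58 x -29.8 29.5 depth 4.5
 near end z 63.5 far -46.9
top [ 657.4 -161.5] 129.6 60.1 -4.92 19.3 [393. 224.]
top [ 493.  -284.6] 128.5 58.7 4.66 19.5 [433. 293.]
top [ 446.8 -405.5] 127.8 60.6 5.14 19.6 [479. 318.]
top [ 891.8 -321.4] 198.4 35.4 -78.98 39.8 [460. 150.]
top [666.8 -36.8] 84.4 63.3 -2.93 38.0 [347. 212.]
top [ 644.1 -285.6] 132.6 63.7 1.5 37.4 [440. 235.]
top [ 595.  -404.1] 132.8 61.9 3.14 37.9 [484. 260.]
top [959.3 186.6] 99.7 63.9 -79.68 119.4 [277.  83.]
top [ 795.4 -332.3] 107.0 95.5 -37.43 119.6 [471. 171.]
top [500.9 647.6] 305.6 30.7 -88.25 119.9 [ 61. 228.]
```

View pics/w2.png

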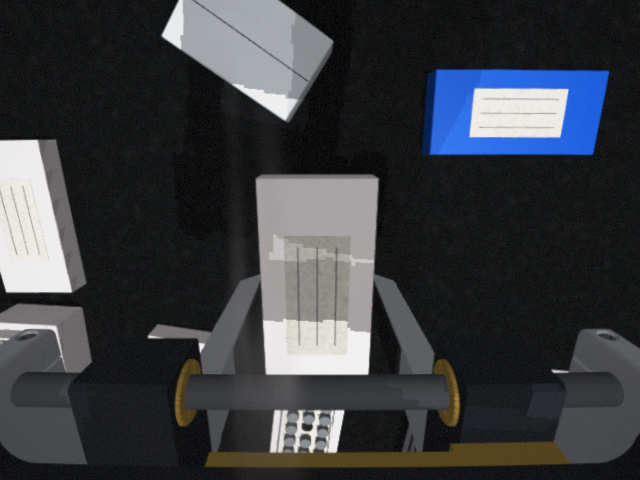

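Lid 1 is held centred to within 0.5 mm, level, with its rim 24.5 mm below the TCP. I'll carry it above box 1.

Call:
{"api": "jog_arm", "payload": {
  "targets": [
    [0,[-0.66,0,-5],0.125],
    [0,[-0.66,0,-10],0.125],
    [0,[-0.66,0,-14.91],0.125],
    [0,[-0.66,0,-14.91],0.125],
    [0,[-0.66,3.5,-14.91],0.125],
    [0,[-0.66,3.5,-14.91],0.125],
    [0,[-0.66,3.5,-14.91],0.125],
    [0,[-0.66,3.5,-14.91],0.125]
  ]
}}

```text
time_s: 4.15
ee_pos: [0.643, -0.0357, 0.0909]
eef_rot: [-1.572, 0.0, 1.521]
force: [-0.3, 0.1, 1.2]
grip_width: 0.0597
```

```bash
python3 - <<'E'
from h import *
st(); to(.6432,-.0357,.0615,1.521); c=shot('wrist'); m=intool(c,-.005,.02)
X=cloud(c)
# box shoulder lateral edges at near end, visible beyond lid?
m=(X[...,2]>.005)&(X[...,2]<.034)&(abs(X[...,1]+.035)<.06)&(X[...,0]>.55)&(X[...,0]<.6)&(c['img'].min(2)>90)
P=X[m]; print(m.sum(), P.min(0) if m.any() else '', P.max(0) if m.any() else '')
s=shot('side'); u=proj(s,[[.64,-.035,.04]])[0].astype(int); print(u)
cv2.imwrite('pics/s1.png',cv2.resize(s['img'][u[1]-60:u[1]+60,u[0]-80:u[0]+80],None,fx=5,fy=5,interpolation=cv2.INTER_CUBIC)[:,:,::-1])
E
```

```text
t 4.2 p [ 0.643  -0.0357  0.0909] rot [-1.5721e+00  1.0000e-04  1.5208e+00] F [-0.3  0.1  1.2] w 59.7
row [ 0.01  2.94 -0.02] turn -0.0
n 22032 depth med 5.9
 z 40 x -29.7 30.0 depth 5.9
 z 50 x -29.8 30.0 depth 5.8
 z 58 x -29.8 30.1 depth 5.8
 near end z 64.7 far -46.2
305 [ 0.57658808 -0.06219408  0.00969931] [ 0.58303523 -0.00074436  0.03398368]
[337 263]
```

View pics/s1.png

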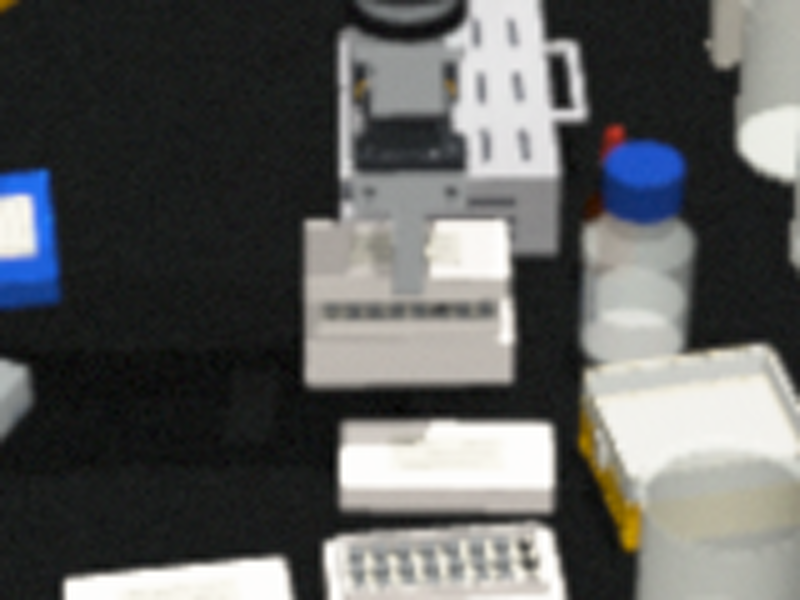

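The lid slid about 1.4 mm in the grip, and it sits about 1.2 mm short of centre over the box in both the wrist and side views. I'll correct and lower it.

Call:
{"api": "jog_arm", "payload": {
  "targets": [
    [0,[0,0,-0.13],0],
    [0,[0,1.0,-0.13],0],
    [0,[0,1.6,-0.13],0],
    [0,[0,2.0,-0.13],0],
    [0,[0,2.3,-0.13],0],
    [0,[0,2.6,-0.13],0],
    [0,[0,2.8,-0.13],0],
    [0,[0,2.9,-0.13],0],
    [0,[0,3.0,-0.13],0]
  ]
}}

```text
time_s: 5.15
ee_pos: [0.6442, -0.0357, 0.0618]
eef_rot: [-1.571, 0.0, 1.521]
force: [-16.8, 2.4, 29.2]
grip_width: 0.0597
```

```bash
python3 - <<'E'
from h import *
st(); c=shot('wrist'); m=intool(c,-.01,.02)
E
```

```text
t 5.2 p [ 0.6442 -0.0357  0.0618] rot [-1.5712e+00  1.0000e-04  1.5211e+00] F [-16.8   2.4  29.2] w 59.7
n 22059 depth med 5.7
 z 40 x -29.6 29.9 depth 5.7
 z 50 x -29.9 30.1 depth 5.7
 z 58 x -29.7 30.2 depth 5.7
 near end z 64.7 far -46.2
```

Call:
{"api": "jog_arm", "payload": {
  "targets": [
    [7.5,[0,0,0],0],
    [7.5,[0,0,0],0],
    [7.5,[0,0,0],0],
    [7.5,[0,-5,0],0],
    [7.5,[0,-8,0],0],
    [7.5,[0,-8,3],0],
    [7.5,[0,-8,6],0],
    [7.5,[0,-8,6],0]
  ]
}}

```text
time_s: 6.0
ee_pos: [0.5819, -0.0325, 0.1394]
eef_rot: [-1.569, -0.0, 1.521]
force: [-0.4, -0.3, -0.4]
grip_width: 0.0752
```

```bash
cat >> h.py <<'E'
def lidcheck(c,x,y,zl=.05,zh=.065):
    "plane fit of the lid top seen near x,y (m)"
    X=cloud(c); m=(abs(X[...,2]-(zl+zh)/2)<(zh-zl)/2)&(np.hypot(X[...,0]-x,X[...,1]-y)<.08)
    P=X[m]; A=np.c_[P[:,:2]-[x,y],np.ones(len(P))]; s=np.linalg.lstsq(A,P[:,2],rcond=None)[0]; print('lid top slope',s[:2].round(4),'z',s[2].round(4),'n',len(P))
E
python3 - <<'E'
from h import *
st(); c=shot('wrist'); lidcheck(c,.644,-.036)
for r in rects(c,.05,.065,.003,False): print(*r)
t=shot('top'); lidcheck(t,.644,-.036)
for r in rects(t,.05,.065,.003)+rects(t,.03,.045,.005)+rects(t,.012,.027,.005): print('t',*r)
s=shot('side'); u=proj(s,[[.64,-.035,.04]])[0].astype(int)
cv2.imwrite('pics/s2.png',cv2.resize(s['img'][u[1]-60:u[1]+60,u[0]-80:u[0]+80],None,fx=5,fy=5,interpolation=cv2.INTER_CUBIC)[:,:,::-1])
E
```

```text
t 6.0 p [ 0.5819 -0.0325  0.1394] rot [-1.5694 -0.      1.5211] F [-0.4 -0.3 -0.4] w 75.2
lid top slope [ 0.0044 -0.0008] z 0.0561 n 9355
[633.5 -35.1] 111.7 59.9 -2.81 56.1 [316. 309.]
[661.5 147.5] 166.0 44.7 84.05 63.9 [539. 330.]
lid top slope [0. 0.] z 0.0 n 0
t [ 868.3 -496.9] 119.7 34.4 19.27 56.3 [527. 165.]
t [ 810.5 -175.5] 119.8 104.4 8.41 57.4 [406. 168.]
t [702.3 219.4] 295.5 119.4 87.14 62.5 [252. 184.]
t [512.9 643.2] 367.5 308.1 1.85 55.9 [ 83. 281.]
t [ 890.  -321.7] 198.0 31.4 -79.28 39.3 [460. 150.]
t [ 644.  -285.5] 132.8 63.7 1.55 37.6 [439. 235.]
t [ 595.  -404.1] 132.8 61.9 3.14 37.9 [484. 260.]
t [ 657.2 -161.6] 129.9 59.9 -4.84 19.4 [394. 224.]
t [ 493.2 -284.4] 128.2 59.1 4.66 19.4 [433. 293.]
t [ 446.9 -405.5] 127.7 60.6 5.14 19.5 [478. 318.]
```

View pics/s2.png

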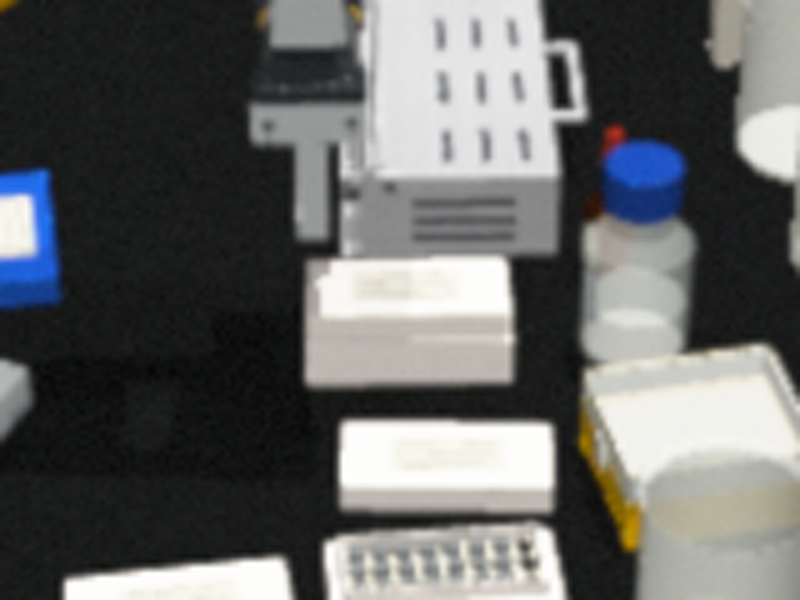

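The lid on box 1 is fully seated and level (top at 56.1 mm). Next is lid 2.

Call:
{"api": "jog_arm", "payload": {
  "targets": [
    [9.4,[-5,0,1.5],0],
    [9.4,[-10,0,3],-0.133],
    [9.4,[-15,0,4.5],-0.133],
    [9.4,[-20,0,6],-0.133],
    [9.4,[-25.62,0,7.54],-0.133],
    [9.4,[-25.62,2,7.54],-0.133],
    [9.4,[-25.62,7,7.54],-0.133],
    [9.4,[-25.62,11.4,7.54],-0.133],
    [9.4,[-25.62,11.4,7.54],-0.133],
    [9.4,[-25.62,11.4,7.54],-0.133]
  ]
}}

```text
time_s: 7.15
ee_pos: [0.4966, -0.2851, 0.0245]
eef_rot: [-1.57, -0.001, 1.654]
force: [0.0, 0.1, 0.0]
grip_width: 0.0943
```

```bash
python3 - <<'E'
from h import *
st();to(.4938,-.2846,.0255,1.6537)
E
```

```text
t 7.2 p [ 0.4966 -0.2851  0.0245] rot [-1.5699e+00 -8.0000e-04  1.6539e+00] F [0.  0.1 0. ] w 94.3
row [ 0.08 -0.1   0.27] turn 0.0
```

Call:
{"api": "jog_arm", "payload": {
  "targets": [
    [9.4,[0.1,-0.1,0.27],0],
    [9.4,[0.1,-0.1,0.27],0],
    [0,[0.1,-0.1,0.27],0],
    [0,[0.1,-0.1,0.27],0],
    [0,[0.1,-0.1,0.27],0],
    [0,[0.1,-0.1,0.27],0],
    [0,[0.1,-0.1,0.27],0],
    [0,[0.1,-5,0.27],0],
    [0,[0.1,-10,0.27],0],
    [0,[0.1,-10,0.27],0]
  ],
  "grip_force": 35
}}

```text
time_s: 8.15
ee_pos: [0.4956, -0.2855, 0.132]
eef_rot: [-1.579, 0.006, 1.654]
force: [0.2, 0.3, -1.0]
grip_width: 0.0599
```

```bash
python3 - <<'E'
from h import *
st();c=shot('wrist'); intool(c,-.005,.02); to(.6443,-.2855,.091,np.pi/2+np.radians(1.55))
E
```

```text
t 8.2 p [ 0.4956 -0.2855  0.132 ] rot [-1.5787  0.0063  1.6541] F [ 0.2  0.3 -1. ] w 59.9
n 21497 depth med 3.0
 z 40 x -30.6 29.2 depth 3.2
 z 50 x -30.6 28.8 depth 3.2
 z 58 x -30.4 28.8 depth 3.2
 near end z 63.3 far -47.8
row [ -1.31   3.82 -14.9 ] turn 0.056
```

Call:
{"api": "jog_arm", "payload": {
  "targets": [
    [0,[-1.31,0,-5],0.056],
    [0,[-1.31,0,-10],0.056],
    [0,[-1.31,0,-14.9],0.056],
    [0,[-1.31,0,-14.9],0.056],
    [0,[-1.31,3.8,-14.9],0.056],
    [0,[-1.31,3.8,-14.9],0.056],
    [0,[-1.31,3.8,-14.9],0.056],
    [0,[-1.31,3.8,-14.9],0.056]
  ]
}}

```text
time_s: 9.0
ee_pos: [0.643, -0.2851, 0.0891]
eef_rot: [-1.572, 0.001, 1.598]
force: [0.0, 0.5, -0.4]
grip_width: 0.0595
```

```bash
cat >> h.py <<'E'
def boxend(c,x,y):
    X=cloud(c); m=(X[...,2]>.008)&(X[...,2]<.033)&(abs(X[...,1]-y)<.045)&(X[...,0]>x-.085)&(X[...,0]<x-.05)&(c['img'].min(2)>60)
    P=X[m]
    if len(P)>20: print('box end face n',len(P),'x med',np.median(P[:,0]).round(4),'y',np.percentile(P[:,1],[0.5,99.5]).round(4))
E
python3 - <<'E'
from h import *
st();c=shot('wrist'); intool(c,-.005,.02); boxend(c,.644,-.2855); to(.6437,-.2855,.059,np.pi/2+np.radians(1.55))
s=shot('side'); u=proj(s,[[.64,-.285,.04]])[0].astype(int)
cv2.imwrite('pics/s3.png',cv2.resize(s['img'][u[1]-60:u[1]+60,u[0]-80:u[0]+80],None,fx=5,fy=5,interpolation=cv2.INTER_CUBIC)[:,:,::-1])
E
```

```text
t 9.0 p [ 0.643  -0.2851  0.0891] rot [-1.5722e+00  7.0000e-04  1.5976e+00] F [ 0.   0.5 -0.4] w 59.5
n 21493 depth med 6.7
 z 40 x -29.5 29.7 depth 6.8
 z 50 x -29.5 29.7 depth 6.7
 z 58 x -29.5 29.8 depth 6.8
 near end z 64.3 far -46.6
box end face n 341 x med 0.579 y [-0.3183 -0.2576]
row [-0.03  3.03 -0.04] turn -0.0
```

View pics/s3.png

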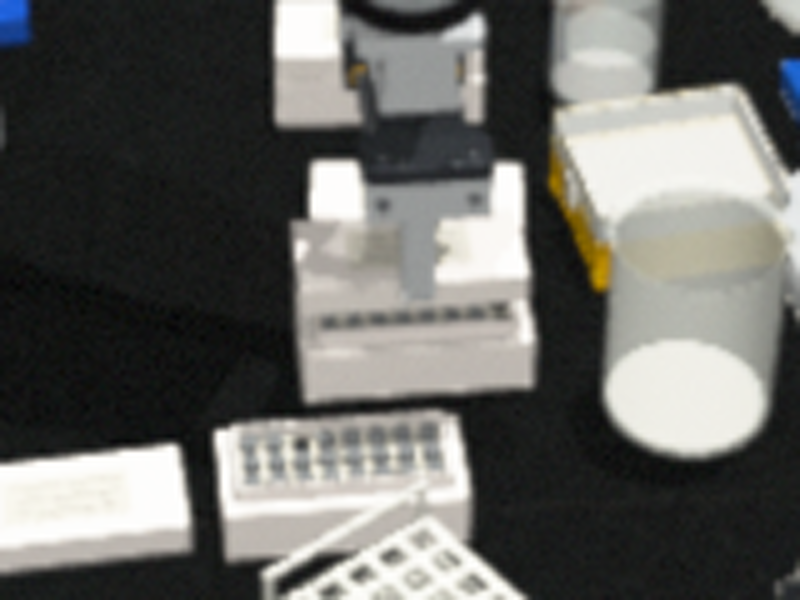

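The lid sits about 1.8 mm short of the box centre (wrist, top and side all give 1.6–2.4 mm) and has slid to a rim depth of 26.7 mm. I'll correct and lower it.

Call:
{"api": "jog_arm", "payload": {
  "targets": [
    [0,[0,0,-0.18],0],
    [0,[0,1.0,-0.18],0],
    [0,[0,1.6,-0.18],0],
    [0,[0,1.9,-0.18],0],
    [0,[0,2.2,-0.18],0],
    [0,[0,2.4,-0.18],0],
    [0,[0,2.6,-0.18],0],
    [0,[0,2.7,-0.18],0]
  ]
}}

```text
time_s: 9.9
ee_pos: [0.6449, -0.2849, 0.0626]
eef_rot: [-1.572, 0.001, 1.598]
force: [-12.0, 4.7, 22.0]
grip_width: 0.0596
```

```bash
python3 - <<'E'
from h import *
st();c=shot('wrist'); intool(c,-.01,.02)
E
```

```text
t 9.9 p [ 0.6449 -0.2849  0.0626] rot [-1.5715e+00  7.0000e-04  1.5980e+00] F [-12.    4.7  22. ] w 59.6
n 21519 depth med 6.4
 z 40 x -29.5 29.5 depth 6.5
 z 50 x -29.5 29.5 depth 6.5
 z 58 x -29.6 29.7 depth 6.5
 near end z 64.4 far -46.9
```

Call:
{"api": "jog_arm", "payload": {
  "targets": [
    [7.5,[0,0,0],0],
    [7.5,[0,0,0],0],
    [7.5,[0,0,0],0],
    [7.5,[0,-5,0],0],
    [7.5,[0,-8,0],0],
    [7.5,[0,-8,5],0],
    [7.5,[0,-8,10],0],
    [7.5,[0,-8,12],0]
  ]
}}

```text
time_s: 10.75
ee_pos: [0.5216, -0.2878, 0.1403]
eef_rot: [-1.57, -0.001, 1.597]
force: [1.7, 0.9, 0.4]
grip_width: 0.075
```

```bash
python3 - <<'E'
from h import *
st(); c=shot('wrist'); lidcheck(c,.644,-.285)
for r in rects(c,.05,.065,.003,False)+rects(c,.012,.027,.003): print(*r)
t=shot('top')
for r in rects(t,.05,.065,.003)+rects(t,.03,.045,.005)+rects(t,.012,.027,.005): print('t',*r)
to(.447,-.4055,.14,np.pi/2+np.radians(4.6))
E
```

```text
t 10.8 p [ 0.5216 -0.2878  0.1403] rot [-1.5696e+00 -5.0000e-04  1.5970e+00] F [1.7 0.9 0.4] w 75.0
lid top slope [0.0026 0.0002] z 0.0559 n 6249
[ 603.  -286.1] 60.0 53.7 -88.47 56.0 [316. 345.]
[ 445.8 -405.7] 127.7 60.6 5.32 20.2 [171. 139.]
t [ 874.2 -498.1] 127.4 38.5 14.4 56.3 [527. 164.]
t [ 812.  -175.3] 122.8 104.4 8.41 57.4 [406. 167.]
t [701.9 219.4] 295.5 118.7 87.14 62.7 [252. 184.]
t [513.  643.2] 367.6 308.6 1.94 55.8 [ 82. 281.]
t [643.1 -35.7] 129.2 59.6 -2.91 55.3 [345. 220.]
t [ 652.2 -284.1] 112.5 60.2 1.73 55.5 [441. 227.]
t [ 890.5 -321.5] 198.0 33.4 -79.04 39.7 [460. 150.]
t [ 657.3 -161.5] 129.8 60.1 -5.02 19.3 [392. 225.]
row [-11.53   0.1    7.89] turn -0.055
```

Call:
{"api": "jog_arm", "payload": {
  "targets": [
    [9.4,[-5,0,3.5],-0.065],
    [9.4,[-9,0,6],-0.065],
    [9.4,[-11.6,0,7.75],-0.065],
    [9.4,[-11.6,0,7.75],-0.065],
    [9.4,[-11.6,5,7.75],-0.065],
    [9.4,[-11.6,10,7.75],-0.065],
    [9.4,[-11.6,11.6,7.75],-0.065],
    [9.4,[-11.6,11.6,7.75],-0.065],
    [9.4,[-11.6,11.6,7.75],-0.065]
  ]
}}

```text
time_s: 11.75
ee_pos: [0.4516, -0.4062, 0.0256]
eef_rot: [-1.572, 0.001, 1.664]
force: [0.2, -0.4, 1.4]
grip_width: 0.0943
```

```bash
python3 - <<'E'
from h import *
st(); to(.4472,-.4056,.0245,1.6616)
E
```

```text
t 11.8 p [ 0.4516 -0.4062  0.0256] rot [-1.5716e+00  9.0000e-04  1.6636e+00] F [ 0.2 -0.4  1.4] w 94.3
row [0.1  0.11 0.43] turn 0.002
```

Call:
{"api": "jog_arm", "payload": {
  "targets": [
    [9.4,[0.1,0.1,0.43],0],
    [9.4,[0.1,0.1,0.43],0],
    [0,[0.1,0.1,0.43],0],
    [0,[0.1,0.1,0.43],0],
    [0,[0.1,0.1,0.43],0],
    [0,[0.1,0.1,0.43],0],
    [0,[0.1,0.1,0.43],0],
    [0,[0.1,-3,0.43],0],
    [0,[0.1,-7,0.43],0],
    [0,[0.1,-10,0.43],0]
  ],
  "grip_force": 45
}}

```text
time_s: 12.75
ee_pos: [0.4463, -0.4055, 0.1266]
eef_rot: [-1.571, 0.001, 1.663]
force: [-0.3, -0.4, 0.1]
grip_width: 0.0595
```

```bash
python3 - <<'E'
from h import *
st();c=shot('wrist'); intool(c,-.005,.02); to(.5955,-.4041,.09,np.pi/2+np.radians(3.14))
t=shot('top')
for r in rects(t,.03,.045,.004)+rects(t,.012,.027,.005): print('t',*r)
E
```

```text
t 12.8 p [ 0.4463 -0.4055  0.1266] rot [-1.5715e+00  9.0000e-04  1.6631e+00] F [-0.3 -0.4  0.1] w 59.5
n 23254 depth med 8.2
 z 40 x -28.7 31.5 depth 8.2
 z 50 x -28.7 31.3 depth 8.2
 z 58 x -28.6 31.2 depth 8.1
 near end z 65.4 far -43.2
row [ -1.07   4.23 -14.74] turn 0.037
t [ 890.  -321.5] 197.4 32.4 -78.9 39.7 [460. 150.]
t [ 595.2 -404. ] 132.1 61.9 3.14 38.2 [484. 260.]
t [ 657.4 -161.5] 129.6 60.1 -4.92 19.3 [392. 225.]
```

Call:
{"api": "jog_arm", "payload": {
  "targets": [
    [0,[-1.07,0,-5],0.037],
    [0,[-1.07,0,-10],0.037],
    [0,[-1.07,0,-14.8],0.037],
    [0,[-1.07,0,-14.8],0.037],
    [0,[-1.07,3.4,-14.8],0.037],
    [0,[-1.07,3.4,-14.8],0.037],
    [0,[-1.07,3.4,-14.8],0.037],
    [0,[-1.07,3.4,-14.8],0.037]
  ]
}}

```text
time_s: 13.65
ee_pos: [0.5945, -0.403, 0.0921]
eef_rot: [-1.572, 0.001, 1.626]
force: [0.2, -0.9, 0.5]
grip_width: 0.0593
```

```bash
python3 - <<'E'
from h import *
st();c=shot('wrist'); intool(c,-.005,.02); boxend(c,.595,-.404)
s=shot('side'); u=proj(s,[[.595,-.405,.04]])[0].astype(int)
cv2.imwrite('pics/s4.png',cv2.resize(s['img'][u[1]-60:u[1]+60,u[0]-80:u[0]+80],None,fx=5,fy=5,interpolation=cv2.INTER_CUBIC)[:,:,::-1])
E
```

```text
t 13.7 p [ 0.5945 -0.403   0.0921] rot [-1.5720e+00  1.1000e-03  1.6255e+00] F [ 0.2 -0.9  0.5] w 59.3
n 21671 depth med 3.6
 z 40 x -29.6 30.2 depth 3.7
 z 50 x -29.4 29.6 depth 3.7
 z 58 x -29.6 29.7 depth 3.7
 near end z 64.0 far -44.4
box end face n 275 x med 0.5298 y [-0.4387 -0.3782]
```

View pics/s4.png

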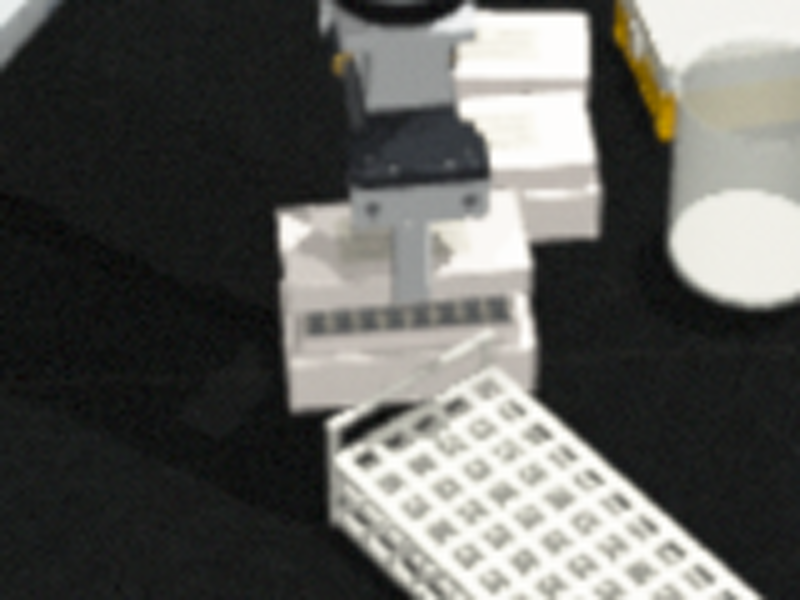

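Call:
{"api": "jog_arm", "payload": {
  "targets": [
    [0,[-0.12,0,-0.1],0],
    [0,[-0.12,1.0,-0.1],0],
    [0,[-0.12,1.7,-0.1],0],
    [0,[-0.12,2.1,-0.1],0],
    [0,[-0.12,2.5,-0.1],0],
    [0,[-0.12,2.8,-0.1],0],
    [0,[-0.12,3.1,-0.1],0],
    [0,[-0.12,3.3,-0.1],0]
  ]
}}

```text
time_s: 14.55
ee_pos: [0.5956, -0.4037, 0.0594]
eef_rot: [-1.571, 0.0, 1.626]
force: [-13.5, 7.7, 28.8]
grip_width: 0.0596
```

```bash
python3 - <<'E'
from h import *
st();c=shot('wrist'); intool(c,-.01,.02)
E
```

```text
t 14.6 p [ 0.5956 -0.4037  0.0594] rot [-1.5712e+00  4.0000e-04  1.6260e+00] F [-13.5   7.7  28.8] w 59.6
n 21698 depth med 3.4
 z 40 x -29.4 29.5 depth 3.5
 z 50 x -29.5 29.8 depth 3.5
 z 58 x -29.7 29.8 depth 3.4
 near end z 64.0 far -44.4
```

All three lids are on and box 3 is at the right height (56.0 mm). I'll release, slide down, and grip box 3 itself below the lid.

Call:
{"api": "jog_arm", "payload": {
  "targets": [
    [7.5,[0,0,0],0],
    [7.5,[0,0,0],0],
    [7.5,[0,0,0],0],
    [7.5,[0,-3,0],0],
    [7.5,[0,-6,0],0],
    [7.5,[0,-8,5],0],
    [7.5,[0,-8,9],0],
    [7.5,[0,-8,9],0],
    [7.5,[0,-8,9],0]
  ]
}}

```text
time_s: 15.5
ee_pos: [0.5054, -0.4088, 0.1379]
eef_rot: [-1.571, 0.0, 1.625]
force: [0.2, 0.5, -0.1]
grip_width: 0.0749
```

```bash
python3 - <<'E'
from h import *
st(); c=shot('wrist'); lidcheck(c,.595,-.404)
for r in rects(c,.05,.06,.003,False): print(*r)
t=shot('top')
for r in rects(t,.05,.062,.003): print('t',*r)
for r in rects(t,.055,.075,.02,False,.064)+rects(t,.055,.075,.02,True,.064): print('rack',*r)
to(.595,-.4042,.0245,1.5708+np.radians(3.14))
E
```

```text
t 15.5 p [ 0.5054 -0.4088  0.1379] rot [-1.5712e+00  2.0000e-04  1.6250e+00] F [ 0.2  0.5 -0.1] w 74.9
lid top slope [0.0039 0.0033] z 0.0561 n 7273
[ 570.2 -405.1] 83.5 59.9 3.16 56.1 [317. 327.]
t [ 874.5 -498.2] 127.5 38.1 14.12 55.8 [527. 164.]
t [ 808.  -177.3] 119.7 107.2 8.42 57.2 [406. 168.]
t [491.2 643.1] 326.5 307.7 1.86 55.3 [ 79. 285.]
t [643.  -35.7] 129.4 59.5 -2.91 55.4 [345. 220.]
t [ 643.9 -284.3] 129.1 60.2 1.68 55.4 [441. 233.]
t [ 595.9 -402.1] 127.8 58.1 2.99 55.3 [486. 248.]
rack [ 934.  -307.5] 259.0 115.2 -81.59 65.1 [457. 126.]
rack [701.2 218.5] 306.8 121.1 86.55 63.3 [252. 184.]
rack [518.3 492.2] 360.1 66.5 -7.36 64.3 [124. 258.]
rack [701.3 219.8] 300.7 121.1 86.55 63.3 [252. 184.]
row [-0.06 11.29 -8.86] turn 0.001
```

Call:
{"api": "jog_arm", "payload": {
  "targets": [
    [9.0,[0,0,-5],0],
    [9.0,[-0.06,0,-8.86],0],
    [9.0,[-0.06,0,-8.86],0],
    [9.0,[-0.06,4,-8.86],0],
    [9.0,[-0.06,8,-8.86],0],
    [9.0,[-0.06,11.3,-8.86],0],
    [9.0,[-0.06,11.3,-8.86],0],
    [9.0,[-0.06,11.3,-8.86],0]
  ]
}}

```text
time_s: 16.4
ee_pos: [0.5943, -0.404, 0.0239]
eef_rot: [-1.57, -0.001, 1.627]
force: [-0.1, -0.5, 0.4]
grip_width: 0.0896
```

```bash
python3 - <<'E'
from h import *
st(); to(.595,-.4042,.0245,1.5708+np.radians(3.14))
t=shot('top'); X=cloud(t)
m=((X[...,2]>.057)&(X[...,2]<.07)&(X[...,0]>.6)&(X[...,0]<.8)&(X[...,1]>.05)&(X[...,1]<.4)).astype(np.uint8)
m=cv2.morphologyEx(cv2.morphologyEx(m,cv2.MORPH_CLOSE,np.ones((7,7))),cv2.MORPH_OPEN,np.ones((9,9)))
q=np.argwhere(m)[:,::-1]; xy=onplane(t,q,.064)*1000
ys=np.arange(95,350,6)
def fit(side):
    pts=[]
    for y in ys:
        s=xy[abs(xy[:,1]-y)<3]
        if len(s): pts.append((y,s[:,0].max() if side else s[:,0].min()))
    p=np.array(pts); 
    k=np.polyfit(p[:,0],p[:,1],1); r=p[:,1]-np.polyval(k,p[:,0]); g=abs(r)<3; k=np.polyfit(p[g,0],p[g,1],1)
    print('back' if side else 'front','yaw deg',np.degrees(-np.arctan(k[0])).round(2),'x at y=220',np.polyval(k,220).round(1),g.sum(),len(p))
fit(1);fit(0)
for s,n in ((1,'left'),(0,'right')):
    pts=[]
    for x in range(655,745,5):
        v=xy[abs(xy[:,0]-x)<3]
        pts.append((x,v[:,1].max() if s else v[:,1].min()))
    p=np.array(pts);k=np.polyfit(p[:,0],p[:,1],1); r=p[:,1]-np.polyval(k,p[:,0]); g=abs(r)<2.5; k=np.polyfit(p[g,0],p[g,1],1)
    print(n,'yaw',np.degrees(np.arctan(k[0])).round(2),'y at x=700',np.polyval(k,700).round(1),g.sum())
b=cv2.resize(t['img'][140:245,170:330],None,fx=5,fy=5,interpolation=cv2.INTER_CUBIC); cv2.imwrite('pics/rack.png',b[:,:,::-1])
E
```

```text
t 16.4 p [ 0.5943 -0.404   0.0239] rot [-1.5702e+00 -5.0000e-04  1.6265e+00] F [-0.1 -0.5  0.4] w 89.6
row [-0.03 -0.06 -0.07] turn 0.001
back yaw deg -2.78 x at y=220 759.9 43 43
front yaw deg -2.95 x at y=220 642.5 42 43
left yaw -2.09 y at x=700 366.2 17
right yaw -2.63 y at x=700 72.4 18
```

View pics/rack.png

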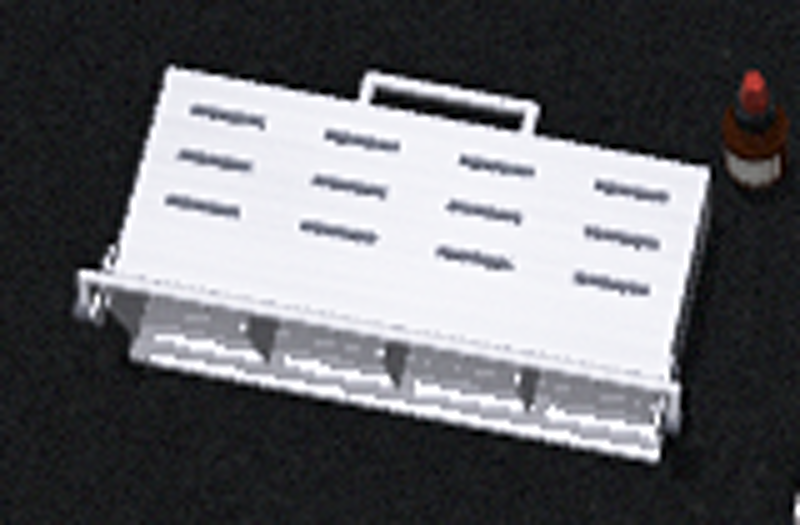

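Rack mouth origin is at about (628, 223) mm with yaw -2.85°. The back, front and side edges agree with the given sizes. I'll grip box 3 and lift it.

Call:
{"api": "jog_arm", "payload": {
  "targets": [
    [0,[0,0,-0.07],0],
    [0,[0,0,-0.07],0],
    [0,[0,0,-0.07],0],
    [0,[0,0,-0.07],0],
    [0,[0,0,-0.07],0],
    [0,[0,0,-0.07],0],
    [0,[0,-2,-0.07],0],
    [0,[0,-5,2],0],
    [0,[0,-9,5],0],
    [0,[0,-9,5],0]
  ],
  "grip_force": 50
}}

```text
time_s: 17.45
ee_pos: [0.5434, -0.4089, 0.1204]
eef_rot: [-1.576, 0.005, 1.624]
force: [-0.2, -0.4, -0.7]
grip_width: 0.0641
```

```bash
cat >> h.py <<'E'
def rk(x,y=0,z=0):
    a=np.radians(-2.85); return np.r_[np.array([.6278,.22295])+x*np.array([np.cos(a),np.sin(a)])+y*np.array([-np.sin(a),np.cos(a)]),z]
YR=np.pi/2-np.radians(2.85)
E
python3 - <<'E'
from h import *
st(); c=shot('wrist'); intool(c,-.045,-.02); to(*rk(-.10,.0365,.115),YR)
E
```

```text
t 17.4 p [ 0.5434 -0.4089  0.1204] rot [-1.5757  0.0051  1.6243] F [-0.2 -0.4 -0.7] w 64.1
n 30909 depth med -34.3
 z 40 x -29.5 30.4 depth -34.2
 z 50 x -29.6 30.0 depth -34.1
 z 58 x -29.4 30.5 depth -34.2
 near end z 64.9 far -60.8
row [ 6.722e+01  6.000e-02 -2.200e+00] turn 0.104
```

Call:
{"api": "jog_arm", "payload": {
  "targets": [
    [0,[3,0,-0.1],0],
    [0,[7,0,-0.3],0.02],
    [0,[11,0,-0.5],0.03],
    [0,[15,0,-0.6],0.04],
    [0,[19,0,-0.8],0.05],
    [0,[23,0,-0.9],0.06],
    [0,[27,0,-1],0.07],
    [0,[31,0,-1.2],0.08],
    [0,[34,0,-1.3],0.09],
    [0,[36,0,-1.4],0.1]
  ]
}}

```text
time_s: 18.5
ee_pos: [0.5379, -0.0443, 0.1132]
eef_rot: [-1.569, -0.0, 1.527]
force: [0.5, -0.1, -2.7]
grip_width: 0.0637
```

```bash
python3 - <<'E'
from h import *
st(); c=shot('wrist'); intool(c,-.045,-.02); to(*rk(-.10,.0365,.04),YR)
t=shot('top')
for r in rects(t,.05,.062,.003): print('t',*r)
E
```

```text
t 18.5 p [ 0.5379 -0.0443  0.1132] rot [-1.5686e+00 -5.0000e-04  1.5274e+00] F [ 0.5 -0.1 -2.7] w 63.7
n 32329 depth med -31.5
 z 40 x -33.3 26.7 depth -31.5
 z 50 x -33.4 26.7 depth -31.4
 z 58 x -33.1 26.9 depth -31.4
 near end z 64.6 far -61.5
row [30.61  7.35  2.12] turn 0.007
t [ 874.3 -498.2] 127.4 38.5 14.4 56.1 [527. 164.]
t [ 807.8 -175.8] 119.8 104.2 8.24 57.3 [406. 168.]
t [ 644.1 -284.3] 128.7 60.2 1.68 55.5 [441. 233.]
t [341.8 634.7] 309.5 61.7 -80.24 55.0 [ 66. 297.]
```

Call:
{"api": "jog_arm", "payload": {
  "targets": [
    [0,[4,0,0.3],0],
    [0,[8,0,0.6],0.007],
    [0,[12,0,0.9],0.007],
    [0,[16,0,1.2],0.007],
    [0,[20,0,1.5],0.007],
    [0,[24,0,1.8],0.007],
    [0,[28,0,2.0],0.007],
    [0,[30.6,0,2.1],0.007],
    [0,[30.6,0,2.1],0.007],
    [0,[30.6,4,2.1],0.007]
  ]
}}

```text
time_s: 19.6
ee_pos: [0.5335, 0.2608, 0.0774]
eef_rot: [-1.577, -0.003, 1.52]
force: [0.6, 0.3, -2.0]
grip_width: 0.064
```

Call:
{"api": "jog_arm", "payload": {
  "targets": [
    [0,[0,3.3,0],0],
    [0,[0,3.3,0],0],
    [0,[0,3.3,0],0]
  ]
}}

```text
time_s: 19.9
ee_pos: [0.5314, 0.2591, 0.0416]
eef_rot: [-1.57, 0.001, 1.518]
force: [-0.6, 0.0, -1.8]
grip_width: 0.0639
```

```bash
python3 - <<'E'
from h import *
st(); c=shot('wrist'); intool(c,-.045,-.02); 
for r in rects(c,.05,.09,.003): print(*r)
to(*rk(-.10,.0365,.028),YR);to(*rk(-.03,.0365,.028),YR)
t=shot('top'); cv2.imwrite('pics/t2.png',cv2.resize(t['img'][140:265,150:350],None,fx=4,fy=4,interpolation=cv2.INTER_CUBIC)[:,:,::-1])
X=cloud(c); m=(c['range_z']>0)&(X[...,0]<.55)&(X[...,0]>.45)&(abs(X[...,1]-.264)<.04)&(X[...,2]<.05)&(X[...,2]>.004)&(c['img'].min(2)>60); P=X[m]; print(m.sum(), P[:,2].min() if m.any() else '')
E
```

```text
t 19.9 p [0.5314 0.2591 0.0416] rot [-1.5698e+00  5.0000e-04  1.5183e+00] F [-0.6  0.  -1.8] w 63.9
n 33163 depth med -30.3
 z 40 x -31.1 28.7 depth -30.3
 z 50 x -31.3 28.6 depth -30.3
 z 58 x -31.6 28.6 depth -30.4
 near end z 62.8 far -62.6
[506.6 261. ] 100.0 86.1 87.06 73.1 [316. 278.]
row [0.47 1.48 0.25] turn -0.003
row [ 0.49  1.48 -6.75] turn -0.003
1087 0.019667646682637263
```

View pics/t2.png

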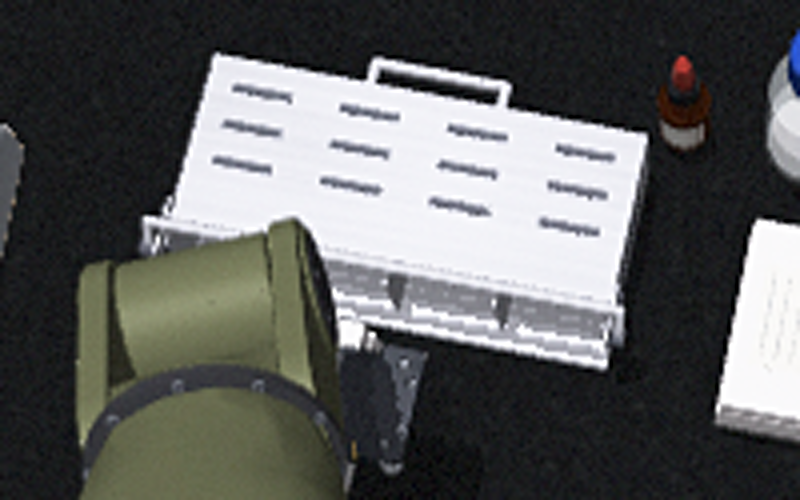

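Call:
{"api": "jog_arm", "payload": {
  "targets": [
    [0,[0.47,0.6,0],0],
    [0,[0.47,1.15,0],0],
    [0,[0.47,1.15,0],0],
    [0,[0.47,1.15,0],0]
  ]
}}

```text
time_s: 20.4
ee_pos: [0.5313, 0.2646, 0.03]
eef_rot: [-1.571, 0.0, 1.519]
force: [-0.6, 0.4, -2.1]
grip_width: 0.0638
```

```bash
python3 - <<'E'
from h import *
st(); c=shot('wrist'); intool(c,-.045,-.02); to(*rk(-.03,.0365,.0300),YR)
E
```

```text
t 20.4 p [0.5313 0.2646 0.03  ] rot [-1.5707e+00  1.0000e-04  1.5192e+00] F [-0.6  0.4 -2.1] w 63.8
n 33136 depth med -31.3
 z 40 x -30.9 29.3 depth -31.3
 z 50 x -31.0 29.1 depth -31.2
 z 58 x -31.3 28.9 depth -31.3
 near end z 62.4 far -63.1
row [-0.02  0.01 -6.84] turn -0.002
```

Call:
{"api": "jog_arm", "payload": {
  "targets": [
    [0,[0,0.12,0],0],
    [0,[0,0.12,-1.5],0],
    [0,[0,0.12,-3],0],
    [0,[0,0.12,-4],0],
    [0,[0,0.12,-5],0],
    [0,[0,0.12,-6],0],
    [0,[0,0.12,-6.8],0],
    [0,[0,0.12,-6.8],0]
  ]
}}

```text
time_s: 21.25
ee_pos: [0.5999, 0.2609, 0.0287]
eef_rot: [-1.571, -0.0, 1.519]
force: [-0.4, -0.2, -1.3]
grip_width: 0.0635
```

```bash
python3 - <<'E'
from h import *
st(); c=shot('wrist'); intool(c,-.045,-.02); to(*rk(-.03,.0365,.0288),YR)
E
```

```text
t 21.2 p [0.5999 0.2609 0.0287] rot [-1.5710e+00 -1.0000e-04  1.5185e+00] F [-0.4 -0.2 -1.3] w 63.5
n 32073 depth med -31.6
 z 40 x -30.7 29.2 depth -31.5
 z 50 x -31.1 29.0 depth -31.5
 z 58 x -31.2 28.7 depth -31.5
 near end z 62.5 far -59.7
row [-0.   -0.03 -0.04] turn -0.002
```

It went in with no contact force. I'll set it down, release, and go round behind it to push.

Call:
{"api": "jog_arm", "payload": {
  "targets": [
    [0,[0,0.2,0],0],
    [7.6,[0,0.2,0],0],
    [7.6,[0,0.2,0],0],
    [7.6,[0,0.2,0],0],
    [7.6,[0,-4,0],0],
    [7.6,[0,-8,0],0],
    [0,[0,-8,5],0],
    [0,[0,-8,10],0],
    [0,[0,-8,10.5],0],
    [0,[0,-8,10.5],0]
  ]
}}

```text
time_s: 22.3
ee_pos: [0.494, 0.2669, 0.1096]
eef_rot: [-1.572, -0.0, 1.52]
force: [0.9, -0.3, 0.2]
grip_width: 0.0472
```

```bash
python3 - <<'E'
from h import *
st(); c=shot('wrist'); lidcheck(c,.58,.261,.048,.07); 
for r in rects(c,.048,.062,.003): print(*r)
to(*rk(-.125,.0365,.030),YR)
P=c; cv2.imwrite('pics/w3.png',c['img'][:,:,::-1])
E
```

```text
t 22.3 p [0.494  0.2669 0.1096] rot [-1.5719e+00 -5.0000e-04  1.5201e+00] F [ 0.9 -0.3  0.2] w 47.2
lid top slope [ 0.0422 -0.0052] z 0.0571 n 8620
row [-0.07  7.96 -0.96] turn -0.002
```

View pics/w3.png

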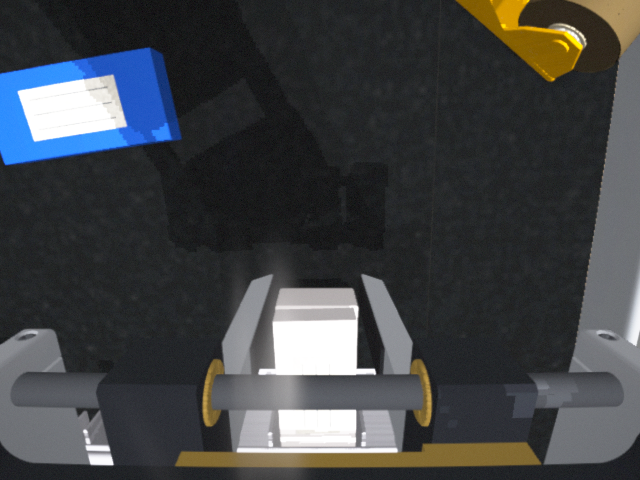

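Call:
{"api": "jog_arm", "payload": {
  "targets": [
    [0,[0,0,-0.7],0],
    [0,[0,4,-0.7],0],
    [0,[0,7.95,-0.7],0],
    [0,[0,7.95,-0.7],0],
    [0,[0,7.95,-2],0],
    [0,[0,7.95,-3.5],0],
    [0,[0,7.95,-5],0],
    [0,[0,7.95,-6.5],0],
    [0,[0,7.95,-8],0],
    [0,[0,7.95,-9],0]
  ]
}}

```text
time_s: 23.35
ee_pos: [0.5863, 0.2617, 0.0311]
eef_rot: [-1.572, -0.001, 1.518]
force: [-2.7, -0.8, 2.0]
grip_width: 0.0004
```

```bash
python3 - <<'E'
from h import *
st(); c=shot('wrist'); to(*rk(-.012,.0365,.030),YR)
lidcheck(c,.60,.261,.048,.063); cv2.imwrite('pics/w4.png',c['img'][:,:,::-1])
E
```

```text
t 23.4 p [0.5863 0.2617 0.0311] rot [-1.5723e+00 -7.0000e-04  1.5183e+00] F [-2.7 -0.8  2. ] w 0.4
row [ 0.01  0.09 -3.06] turn -0.003
lid top slope [ 0.06   -0.0064] z 0.0571 n 1341
```

View pics/w4.png

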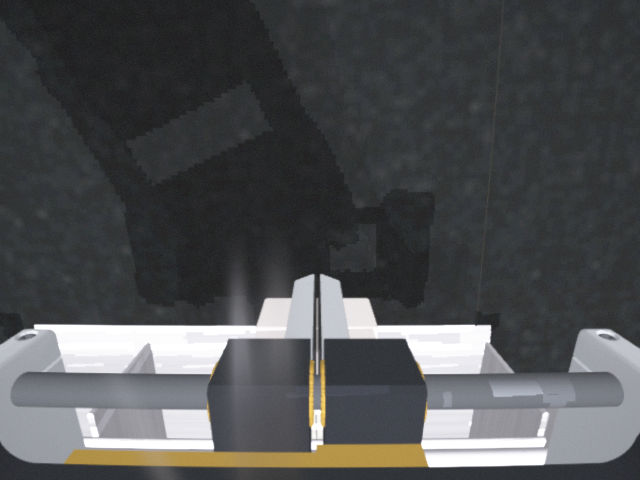

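Pushing works with about 3 N of friction. I'll go on until it reaches the back wall.

Call:
{"api": "jog_arm", "payload": {
  "targets": [
    [0,[0,0.1,-1],0],
    [0,[0,0.1,-1.8],0],
    [0,[0,0.1,-2.3],0],
    [0,[0,0.1,-2.8],0],
    [0,[0,0.1,-3.1],0],
    [0,[0,0.1,-3.2],0],
    [0,[0,0.1,-3.3],0]
  ]
}}

```text
time_s: 24.1
ee_pos: [0.6171, 0.2601, 0.0282]
eef_rot: [-1.571, 0.0, 1.519]
force: [-2.0, 0.1, 1.9]
grip_width: 0.0008
```

```bash
python3 - <<'E'
from h import *
st(); to(*rk(-.010,.0365,.030),YR)
E
```

```text
t 24.1 p [0.6171 0.2601 0.0282] rot [-1.5706e+00  1.0000e-04  1.5191e+00] F [-2.   0.1  1.9] w 0.8
row [-0.01 -0.18 -0.25] turn -0.002
```

Call:
{"api": "jog_arm", "payload": {
  "targets": [
    [0,[0,0,-0.15],0],
    [0,[0,0,-0.3],0],
    [0,[0,0,-0.4],0],
    [0,[0,0,-0.4],0]
  ]
}}

```text
time_s: 24.5
ee_pos: [0.6184, 0.2601, 0.0282]
eef_rot: [-1.563, 0.002, 1.52]
force: [-27.8, -2.7, 16.1]
grip_width: 0.0001
```

```bash
python3 - <<'E'
from h import *
st(); print((Tw()[:2,3]-rk(0,.0365)[:2])@(rk(1)-rk(0))[:2])
E
```

```text
t 24.5 p [0.6184 0.2601 0.0282] rot [-1.5634  0.0018  1.5196] F [-27.8  -2.7  16.1] w 0.1
-0.011275722091835805
```

Box 3 hits the back wall with the TCP 11 mm ahead of the mouth, so its end is about 2–3 mm proud, as specified. I'll back off and go over box 1.

Call:
{"api": "jog_arm", "payload": {
  "targets": [
    [0,[0,0,3],0],
    [0,[0,-4,5],0],
    [9,[0,-9,5],0],
    [9,[-5,-9,5],0],
    [9,[-10,-9,5],0],
    [9,[-15,-9,5],0],
    [9,[-20,-9,5],0],
    [9,[-25,-9,5],0],
    [9,[-28,-9,5],0],
    [9,[-28,-9,5],0]
  ]
}}

```text
time_s: 25.5
ee_pos: [0.5567, -0.0205, 0.1185]
eef_rot: [-1.572, 0.001, 1.515]
force: [-0.0, 0.7, 0.4]
grip_width: 0.0612
```

```bash
python3 - <<'E'
from h import *
st()
t=shot('top')
for r in rects(t,.05,.06,.003): print('t',*r)
for r in rects(t,.012,.027,.005): print('t',*r)
c=shot('wrist')
for r in rects(c,.05,.06,.003,False): print('w',*r)
to(.643,-.0357,.128,YR)
b=t['img'][150:250,150:330]; cv2.imwrite('pics/t3.png',cv2.resize(b,None,fx=4.4,fy=4.4,interpolation=cv2.INTER_CUBIC)[:,:,::-1])
E
```

```text
t 25.5 p [ 0.5567 -0.0205  0.1185] rot [-1.5716e+00  6.0000e-04  1.5151e+00] F [-0.   0.7  0.4] w 61.2
t [ 807.9 -175.9] 119.9 104.2 8.24 57.1 [406. 168.]
t [ 643.8 -284.3] 129.4 60.2 1.68 55.4 [441. 233.]
t [340.6 637.8] 307.9 40.5 -84.51 54.4 [ 64. 297.]
t [ 657.3 -161.6] 129.5 59.9 -4.84 19.4 [392. 225.]
w [611.9 -34. ] 71.4 59.9 -3.01 56.1 [300. 331.]
row [-1.38 -0.96 -8.69] turn -0.003
```

View pics/t3.png

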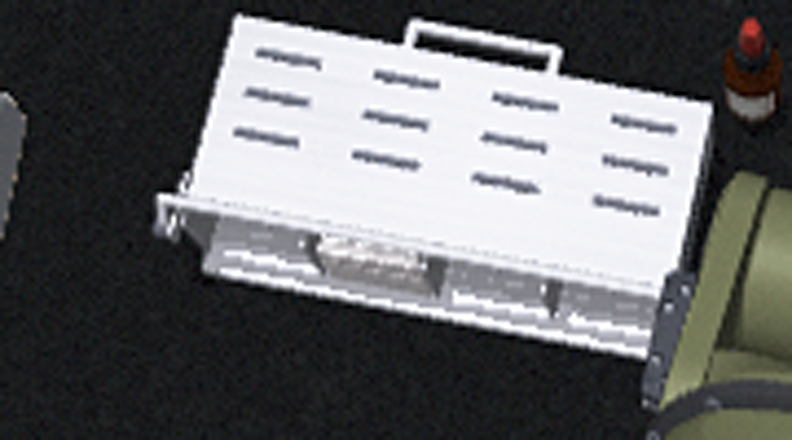

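Picture 14: box 3 is level in compartment 2 (pixel (370,260)) with the bar still raised. Next is box 1, which hasn't moved.

Call:
{"api": "jog_arm", "payload": {
  "targets": [
    [9,[-1.38,-1,-4],0],
    [9,[-1.38,-1,-8.7],0],
    [9,[-1.38,-1,-8.7],0],
    [9,[-1.38,-1,-8.7],0],
    [9,[-1.38,3,-8.7],0],
    [9,[-1.38,6,-8.7],0],
    [9,[-1.38,9.4,-8.7],0],
    [9,[-1.38,9.4,-8.7],0]
  ]
}}

```text
time_s: 26.4
ee_pos: [0.641, -0.0342, 0.0217]
eef_rot: [-1.567, -0.0, 1.52]
force: [-0.4, -0.1, 1.0]
grip_width: 0.0901
```

```bash
python3 - <<'E'
from h import *
st(); to(.643,-.0357,.0245,YR)
E
```

```text
t 26.4 p [ 0.641  -0.0342  0.0217] rot [-1.5672e+00 -2.0000e-04  1.5201e+00] F [-0.4 -0.1  1. ] w 90.1
row [-0.14 -0.28 -0.21] turn -0.001
```

Call:
{"api": "jog_arm", "payload": {
  "targets": [
    [9,[-0.14,-0.25,-0.2],0],
    [0,[-0.14,-0.25,-0.2],0],
    [0,[-0.14,-0.25,-0.2],0],
    [0,[-0.14,-0.25,-0.2],0],
    [0,[-0.14,-0.25,-0.2],0],
    [0,[-0.14,-0.25,-0.2],0],
    [0,[-0.14,-2,-0.2],0],
    [0,[-0.14,-4.5,2],0],
    [0,[0,-4.5,6],0],
    [0,[0,-4.5,10],0]
  ],
  "grip_force": 50
}}

```text
time_s: 27.4
ee_pos: [0.542, -0.0302, 0.0704]
eef_rot: [-1.572, 0.0, 1.519]
force: [-0.3, -0.2, -3.0]
grip_width: 0.0637
```

```bash
python3 - <<'E'
from h import *
st(); to(*rk(-.10,-.0365,.04),YR)
c=shot('wrist'); intool(c,-.045,-.02)
E
```

```text
t 27.4 p [ 0.542  -0.0302  0.0704] rot [-1.5722e+00  3.0000e-04  1.5191e+00] F [-0.3 -0.2 -3. ] w 63.7
row [22.06  3.03  2.74] turn -0.002
n 32287 depth med -30.9
 z 40 x -30.2 29.8 depth -30.5
 z 50 x -30.6 29.7 depth -30.4
 z 58 x -30.4 29.8 depth -30.0
 near end z 56.4 far -69.6
```

Call:
{"api": "jog_arm", "payload": {
  "targets": [
    [0,[4,0,2],0],
    [0,[8,0,2.7],0],
    [0,[12,0,2.7],0],
    [0,[16,0,2.7],0],
    [0,[20,0,2.7],0],
    [0,[22.1,0,2.7],0],
    [0,[22.1,2,2.7],0],
    [0,[22.1,3.8,2.7],0],
    [0,[22.1,3.8,2.7],0],
    [0,[22.1,3.8,2.7],0]
  ]
}}

```text
time_s: 28.45
ee_pos: [0.5278, 0.1918, 0.0321]
eef_rot: [-1.571, 0.0, 1.519]
force: [0.0, 0.5, -2.9]
grip_width: 0.064
```

```bash
python3 - <<'E'
from h import *
st(); to(*rk(-.10,-.0365,.03),YR);to(*rk(-.03,-.0365,.03),YR)
c=shot('wrist'); intool(c,-.045,-.02)
E
```

```text
t 28.4 p [0.5278 0.1918 0.0321] rot [-1.5709e+00  1.0000e-04  1.5188e+00] F [ 0.   0.5 -2.9] w 64.0
row [-0.04  0.21  0.16] turn -0.002
row [-0.02  0.21 -6.84] turn -0.002
n 32808 depth med -28.4
 z 40 x -28.3 31.6 depth -28.4
 z 50 x -28.3 31.7 depth -28.4
 z 58 x -28.4 31.6 depth -28.4
 near end z 66.7 far -58.8
```

Call:
{"api": "jog_arm", "payload": {
  "targets": [
    [0,[-0.04,0.04,0],0],
    [0,[-0.04,0.04,-1.5],0],
    [0,[-0.04,0.04,-3],0],
    [0,[-0.04,0.04,-4],0],
    [0,[-0.04,0.04,-5],0],
    [0,[-0.04,0.04,-6],0],
    [0,[-0.04,0.04,-6.8],0],
    [0,[-0.04,0.04,-6.8],0]
  ]
}}

```text
time_s: 29.3
ee_pos: [0.5961, 0.1878, 0.0309]
eef_rot: [-1.571, -0.0, 1.519]
force: [-0.7, 0.1, -2.9]
grip_width: 0.0637
```

```bash
python3 - <<'E'
from h import *
st(); to(*rk(-.03,-.0365,.03),YR)
c=shot('wrist'); intool(c,-.045,-.02)
E
```

```text
t 29.3 p [0.5961 0.1878 0.0309] rot [-1.5712e+00 -1.0000e-04  1.5187e+00] F [-0.7  0.1 -2.9] w 63.7
row [0.02 0.09 0.01] turn -0.002
n 33143 depth med -29.1
 z 40 x -28.1 31.7 depth -29.0
 z 50 x -28.1 31.8 depth -28.9
 z 58 x -28.2 31.8 depth -28.9
 near end z 65.7 far -62.3
```

Inserted cleanly. I'll set it down, release and go round behind. The fingers rise 8 cm first.

Call:
{"api": "jog_arm", "payload": {
  "targets": [
    [0,[0,0.2,0],0],
    [7.6,[0,0.2,0],0],
    [7.6,[0,0.2,0],0],
    [7.6,[0,0.2,0],0],
    [7.6,[0,-4,0],0],
    [7.6,[0,-8,0],0],
    [0,[0,-8,5],0],
    [0,[0,-8,10],0],
    [0,[0,-8,10.5],0],
    [0,[0,-8,10.5],0]
  ]
}}

```text
time_s: 30.35
ee_pos: [0.4901, 0.1937, 0.1116]
eef_rot: [-1.572, -0.0, 1.52]
force: [-0.2, -0.4, 0.5]
grip_width: 0.0478
```

```bash
python3 - <<'E'
from h import *
st(); c=shot('wrist'); lidcheck(c,.56,.189,.048,.063)
for r in rects(c,.048,.063,.002,False): print(*r)
boxend(c,.597,.188)
to(*rk(-.125,-.0365,.030),YR)
E
```

```text
t 30.4 p [0.4901 0.1937 0.1116] rot [-1.5718e+00 -3.0000e-04  1.5199e+00] F [-0.2 -0.4  0.5] w 47.8
lid top slope [ 0.0258 -0.0045] z 0.0564 n 7620
[549.6 192. ] 60.0 52.9 87.11 56.4 [318. 342.]
[627.2 188.2] 59.8 36.4 87.14 58.0 [319. 427.]
box end face n 1004 x med 0.5281 y [0.1601 0.2227]
row [-0.04  8.16 -0.98] turn -0.002
```

Call:
{"api": "jog_arm", "payload": {
  "targets": [
    [0,[0,0,-0.7],0],
    [0,[0,4,-0.7],0],
    [0,[0,8.1,-0.7],0],
    [0,[0,8.1,-0.7],0],
    [0,[0,8.1,-2],0],
    [0,[0,8.1,-3.5],0],
    [0,[0,8.1,-5],0],
    [0,[0,8.1,-6.5],0],
    [0,[0,8.1,-8],0],
    [0,[0,8.1,-9.5],0]
  ]
}}

```text
time_s: 31.4
ee_pos: [0.5872, 0.1884, 0.0319]
eef_rot: [-1.572, -0.0, 1.519]
force: [-3.1, 0.1, 2.0]
grip_width: 0.0003
```

Call:
{"api": "jog_arm", "payload": {
  "targets": [
    [0,[0,0,-0.8],0],
    [0,[0,0,-1.4],0],
    [0,[0,0,-2.0],0],
    [0,[0,0,-2.3],0],
    [0,[0,0,-2.5],0],
    [0,[0,0,-2.5],0]
  ]
}}

```text
time_s: 32.0
ee_pos: [0.6106, 0.1871, 0.0299]
eef_rot: [-1.571, -0.0, 1.519]
force: [-0.1, 0.8, -0.1]
grip_width: 0.0003
```

```bash
python3 - <<'E'
from h import *
st(); to(*rk(-.0113,-.0365,.030),YR)
E
```

```text
t 32.0 p [0.6106 0.1871 0.0299] rot [-1.5713 -0.      1.519 ] F [-0.1  0.8 -0.1] w 0.3
row [ 0.01 -0.01 -0.41] turn -0.002
```

Call:
{"api": "jog_arm", "payload": {
  "targets": [
    [0,[0,0,-0.2],0],
    [0,[0,0,-0.4],0],
    [0,[0,0,-0.55],0],
    [0,[0,0,-0.6],0],
    [0,[0,0,-0.6],0]
  ]
}}

```text
time_s: 32.5
ee_pos: [0.6145, 0.187, 0.0299]
eef_rot: [-1.566, 0.001, 1.519]
force: [-19.6, -0.8, 12.9]
grip_width: 0.0006
```

```bash
python3 - <<'E'
from h import *
st(); print((Tw()[:2,3]-rk(0,-.0365)[:2])@(rk(1)-rk(0))[:2])
E
```

```text
t 32.5 p [0.6145 0.187  0.0299] rot [-1.5656e+00  1.0000e-03  1.5194e+00] F [-19.6  -0.8  12.9] w 0.6
-0.01146060469742454
```

Box 1 is home (same stop, -11.5 mm). On to box 2.

Call:
{"api": "jog_arm", "payload": {
  "targets": [
    [0,[0,0,3],0],
    [0,[0,-4,5],0],
    [9,[0,-9,6],0],
    [9,[-5,-9,6],0],
    [9,[-10,-9,6],0],
    [9,[-15,-9,6],0],
    [9,[-20,-9,6],0],
    [9,[-25,-9,6],0],
    [9,[-30,-9,6],-0.04],
    [9,[-35,-9,6],-0.08]
  ]
}}

```text
time_s: 33.5
ee_pos: [0.5382, -0.1618, 0.1202]
eef_rot: [-1.572, 0.001, 1.601]
force: [0.9, 0.2, -0.4]
grip_width: 0.061
```

```bash
python3 - <<'E'
from h import *
st()
t=shot('top')
for r in rects(t,.05,.06,.003): print('t',*r)
to(.644,-.2847,.125,np.pi/2+np.radians(1.65))
E
```

```text
t 33.5 p [ 0.5382 -0.1618  0.1202] rot [-1.5718e+00  5.0000e-04  1.6006e+00] F [ 0.9  0.2 -0.4] w 61.0
t [ 874.4 -498.3] 127.5 38.5 14.4 56.0 [527. 164.]
t [ 810.7 -175.6] 119.9 104.4 8.41 57.0 [406. 168.]
t [ 644.  -286.7] 130.8 57.3 4.42 55.4 [444. 225.]
t [347.9 620.9] 323.8 120.5 -68.83 54.8 [ 67. 295.]
row [-11.96  -0.44 -10.3 ] turn -0.0
```

Call:
{"api": "jog_arm", "payload": {
  "targets": [
    [9,[-4,-0.4,0],0],
    [9,[-8,-0.4,0],0],
    [9,[-12,-0.4,0],0],
    [9,[-12,-0.4,0],0],
    [9,[-12,-0.4,0],0]
  ]
}}

```text
time_s: 34.05
ee_pos: [0.5416, -0.28, 0.1236]
eef_rot: [-1.571, -0.0, 1.598]
force: [0.2, 0.6, -0.6]
grip_width: 0.09
```

```bash
python3 - <<'E'
from h import *
st(); c=shot('wrist')
for r in rects(c,.05,.06,.002,False): print('w',*r)
to(.644,-.2847,.125,np.pi/2+np.radians(1.65)); to(.644,-.2847,.0245,np.pi/2+np.radians(1.65))
E
```

```text
t 34.0 p [ 0.5416 -0.28    0.1236] rot [-1.5708e+00 -1.0000e-04  1.5976e+00] F [ 0.2  0.6 -0.6] w 90.0
w [ 606.8 -286. ] 60.9 59.9 1.62 56.0 [306. 339.]
row [ -0.85  -0.13 -10.2 ] turn -0.001
row [ -0.85   9.92 -10.2 ] turn -0.001
```

Call:
{"api": "jog_arm", "payload": {
  "targets": [
    [9,[-0.45,0,-5],0],
    [9,[-0.5,0,-10.2],0],
    [9,[-0.8,0,-10.2],0],
    [9,[-0.8,3,-10.2],0],
    [9,[-0.8,6,-10.2],0],
    [9,[-0.8,9.9,-10.2],0],
    [9,[-0.8,9.9,-10.2],0],
    [9,[-0.8,9.9,-10.2],0]
  ]
}}

```text
time_s: 34.9
ee_pos: [0.6437, -0.2835, 0.0248]
eef_rot: [-1.57, -0.0, 1.6]
force: [-0.6, -0.2, 1.8]
grip_width: 0.0902
```

```bash
python3 - <<'E'
from h import *
st(); to(.644,-.285,.0245,np.pi/2+np.radians(1.65))
E
```

```text
t 34.9 p [ 0.6437 -0.2835  0.0248] rot [-1.5699e+00 -4.0000e-04  1.6001e+00] F [-0.6 -0.2  1.8] w 90.2
row [-0.15  0.03 -0.02] turn 0.001
```

Call:
{"api": "jog_arm", "payload": {
  "targets": [
    [9,[-0.15,0,0],0],
    [0,[-0.15,0,0],0],
    [0,[-0.15,0,0],0],
    [0,[-0.15,0,0],0],
    [0,[-0.15,0,0],0],
    [0,[-0.15,0,0],0],
    [0,[-0.15,-2,0],0],
    [0,[-0.15,-4.5,2],0],
    [0,[-0.15,-6,6],0],
    [0,[-0.15,-6,10],0]
  ],
  "grip_force": 50
}}

```text
time_s: 35.9
ee_pos: [0.5435, -0.289, 0.0865]
eef_rot: [-1.573, 0.002, 1.6]
force: [0.9, -1.9, -2.6]
grip_width: 0.0638
```

```bash
python3 - <<'E'
from h import *
st(); to(*rk(-.10,-.1095,.085),YR)
E
```

```text
t 35.9 p [ 0.5435 -0.289   0.0865] rot [-1.5731  0.0016  1.5997] F [ 0.9 -1.9 -2.6] w 63.8
row [40.8   0.09  0.92] turn 0.079
```

Call:
{"api": "jog_arm", "payload": {
  "targets": [
    [0,[4,0,1],0.01],
    [0,[8,0,1],0.02],
    [0,[12,0,1],0.03],
    [0,[17,0,1],0.04],
    [0,[22,0,1],0.05],
    [0,[27,0,1],0.06],
    [0,[32,0,1],0.08],
    [0,[36,0,1],0.08],
    [0,[39,0,1],0.08],
    [0,[40.8,0,1],0.08]
  ]
}}

```text
time_s: 36.9
ee_pos: [0.5219, 0.1209, 0.0846]
eef_rot: [-1.57, -0.0, 1.521]
force: [0.9, -0.5, -2.4]
grip_width: 0.0637
```

Call:
{"api": "jog_arm", "payload": {
  "targets": [
    [0,[0,2,0],0],
    [0,[0,4,0],0],
    [0,[0,5.2,0],0],
    [0,[0,5.2,0],0],
    [0,[0,5.2,0],0]
  ]
}}

```text
time_s: 37.4
ee_pos: [0.5227, 0.1185, 0.0333]
eef_rot: [-1.571, -0.0, 1.519]
force: [0.2, 0.0, -3.6]
grip_width: 0.0638
```

```bash
python3 - <<'E'
from h import *
st(); to(*rk(-.10,-.1095,.03),YR);to(*rk(-.03,-.1095,.03),YR)
c=shot('wrist'); intool(c,-.045,-.02)
E
```

```text
t 37.4 p [0.5227 0.1185 0.0333] rot [-1.5709 -0.      1.5187] F [ 0.2  0.  -3.6] w 63.8
row [0.01 0.33 0.03] turn -0.002
row [ 0.03  0.33 -6.97] turn -0.002
n 33489 depth med -30.7
 z 40 x -28.2 31.8 depth -30.7
 z 50 x -28.1 31.7 depth -30.7
 z 58 x -28.3 31.8 depth -30.7
 near end z 64.6 far -61.5
```

Call:
{"api": "jog_arm", "payload": {
  "targets": [
    [0,[0,0.38,0],0],
    [0,[0,0.38,0],0],
    [0,[0,0.38,-1.5],0],
    [0,[0,0.38,-3],0],
    [0,[0,0.38,-4],0],
    [0,[0,0.38,-5],0],
    [0,[0,0.38,-6],0],
    [0,[0,0.38,-6.9],0],
    [0,[0,0.38,-6.9],0]
  ]
}}

```text
time_s: 38.35
ee_pos: [0.5922, 0.1149, 0.029]
eef_rot: [-1.571, -0.0, 1.519]
force: [-0.0, 0.6, -3.4]
grip_width: 0.0641
```

```bash
python3 - <<'E'
from h import *
st(); to(*rk(-.03,-.1095,.0295),YR)
c=shot('wrist'); intool(c,-.045,-.02)
E
```

```text
t 38.4 p [0.5922 0.1149 0.029 ] rot [-1.5711e+00 -1.0000e-04  1.5187e+00] F [-0.   0.6 -3.4] w 64.1
row [ 0.02 -0.05 -0.02] turn -0.002
n 32728 depth med -31.2
 z 40 x -28.3 32.0 depth -31.1
 z 50 x -28.3 31.7 depth -31.1
 z 58 x -28.2 31.8 depth -31.1
 near end z 63.9 far -60.1
```

Call:
{"api": "jog_arm", "payload": {
  "targets": [
    [0,[0,0.2,0],0],
    [7.6,[0,0.2,0],0],
    [7.6,[0,0.2,0],0],
    [7.6,[0,0.2,0],0],
    [7.6,[0,-4,0],0],
    [7.6,[0,-8,0],0],
    [0,[0,-8,5],0],
    [0,[0,-8,10],0],
    [0,[0,-8,10.5],0],
    [0,[0,-8,10.5],0]
  ]
}}

```text
time_s: 39.4
ee_pos: [0.4862, 0.1206, 0.1099]
eef_rot: [-1.572, -0.0, 1.52]
force: [-0.1, 0.2, 0.0]
grip_width: 0.0475
```

```bash
python3 - <<'E'
from h import *
st(); c=shot('wrist'); lidcheck(c,.55,.117,.048,.063)
to(*rk(-.125,-.1095,.030),YR)
E
```

```text
t 39.4 p [0.4862 0.1206 0.1099] rot [-1.5721e+00 -3.0000e-04  1.5195e+00] F [-0.1  0.2  0. ] w 47.5
lid top slope [ 0.0302 -0.0046] z 0.0562 n 7055
row [-0.03  7.99 -1.  ] turn -0.002
```

Call:
{"api": "jog_arm", "payload": {
  "targets": [
    [0,[0,0,-0.7],0],
    [0,[0,4,-0.7],0],
    [0,[0,8,-0.7],0],
    [0,[0,8,-0.7],0],
    [0,[0,8,-2],0],
    [0,[0,8,-3.5],0],
    [0,[0,8,-5],0],
    [0,[0,8,-6.5],0],
    [0,[0,8,-8],0],
    [0,[0,8,-9.5],0]
  ]
}}

```text
time_s: 40.45
ee_pos: [0.5832, 0.1155, 0.031]
eef_rot: [-1.572, -0.0, 1.519]
force: [-3.0, -0.4, 1.5]
grip_width: 0.0006
```

Call:
{"api": "jog_arm", "payload": {
  "targets": [
    [0,[0,0,-0.8],0],
    [0,[0,0,-1.4],0],
    [0,[0,0,-2.0],0],
    [0,[0,0,-2.3],0],
    [0,[0,0,-2.6],0],
    [0,[0,0,-2.8],0],
    [0,[0,0,-2.8],0]
  ]
}}

```text
time_s: 41.15
ee_pos: [0.6097, 0.1141, 0.0291]
eef_rot: [-1.571, -0.0, 1.519]
force: [0.0, -0.3, -0.4]
grip_width: 0.0005
```

```bash
python3 - <<'E'
from h import *
st(); to(*rk(-.0113,-.1095,.030),YR)
E
```

```text
t 41.1 p [0.6097 0.1141 0.0291] rot [-1.5714 -0.      1.519 ] F [ 0.  -0.3 -0.4] w 0.5
row [ 0.01 -0.09 -0.14] turn -0.002
```

Call:
{"api": "jog_arm", "payload": {
  "targets": [
    [0,[0,0,-0.15],0],
    [0,[0,0,-0.3],0],
    [0,[0,0,-0.35],0],
    [0,[0,0,-0.35],0]
  ]
}}

```text
time_s: 41.55
ee_pos: [0.6108, 0.114, 0.029]
eef_rot: [-1.565, 0.001, 1.519]
force: [-21.9, 0.2, 14.6]
grip_width: 0.0003
```

```bash
python3 - <<'E'
from h import *
st(); print((Tw()[:2,3]-rk(0,-.1095)[:2])@(rk(1)-rk(0))[:2])
E
```

```text
t 41.5 p [0.6108 0.114  0.029 ] rot [-1.5649e+00  7.0000e-04  1.5192e+00] F [-21.9   0.2  14.6] w 0.3
-0.011610549987340962
```

All three hit the stop at the same depth (-11.3 to -11.6 mm). I'll back off and check ends and lids from in front.

Call:
{"api": "jog_arm", "payload": {
  "targets": [
    [0,[0,0,3],0],
    [0,[2,-4,7],0],
    [0,[5,-9,12],0],
    [0,[7,-11,15],0],
    [0,[7,-11,17],0],
    [0,[7,-11,17],0],
    [0,[7,-11,17],0]
  ]
}}

```text
time_s: 42.25
ee_pos: [0.447, 0.1929, 0.1397]
eef_rot: [-1.573, -0.001, 1.52]
force: [1.2, 0.2, -0.3]
grip_width: 0.0008
```

```bash
python3 - <<'E'
from h import *
st(); c=shot('wrist'); cv2.imwrite('pics/w5.png',c['img'][:,:,::-1]); X=cloud(c); s=shot('top'); XS=cloud(s)
M=np.array([(rk(1)-rk(0))[:2],(rk(0,1)-rk(0))[:2]])
for n,(X,) in {'wrist':(X,),'top':(XS,)}.items():
  L=(X[...,:2]-rk(0)[:2])@M.T
  for k,y in ((2,.0365),(3,-.0365),(4,-.1095)):
    m=(abs(L[...,1]-y)<.033)&(L[...,0]>-.02)&(L[...,0]<.02)
    f=m&(X[...,2]>.012)&(X[...,2]<.034); l=m&(X[...,2]>.04)&(X[...,2]<.053); t=m&(X[...,2]>.0545)&(X[...,2]<.0605)
    g=lambda q:np.round(np.median(q)*1000,1) if q.size>5 else None
    print(n,k,'box end x',g(L[f][:,0]),f.sum(),'lid end x',g(L[l][:,0]),l.sum(),'lid top z',g(X[t][:,2]),t.sum())
  b=(L[...,0]>-.03)&(L[...,0]<.012)&(abs(L[...,1])<.1)&(X[...,2]>.072)&(X[...,2]<.09); print('bar x,z',g(L[b][:,0]),g(X[b][:,2]),b.sum())
for r in rects(s,.012,.027,.005): print(*r)
E
```

```text
t 42.2 p [0.447  0.1929 0.1397] rot [-1.5727e+00 -6.0000e-04  1.5201e+00] F [ 1.2  0.2 -0.3] w 0.8
wrist 2 box end x None 0 lid end x -1.4 45 lid top z 57.8 143
wrist 3 box end x -1.7 48 lid end x -1.9 99 lid top z 57.7 136
wrist 4 box end x None 0 lid end x None 0 lid top z 57.8 42
bar x,z 3.8 79.1 329
top 2 box end x -1.4 52 lid end x -0.4 33 lid top z 57.0 78
top 3 box end x -1.6 54 lid end x -1.0 33 lid top z 56.6 78
top 4 box end x -1.5 53 lid end x -1.2 31 lid top z 57.6 77
bar x,z 6.0 79.8 210
[ 657.3 -161.5] 129.7 60.1 -4.92 19.4 [392. 225.]
```

View pics/w5.png

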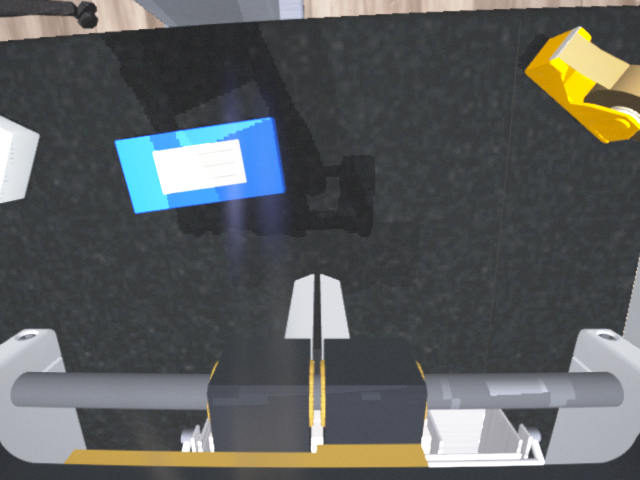

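Picture 15 shows the area in front clear and the tape dispenser and blue lid untouched. The depth check shows all three box ends about 1.5 mm proud, lid tops at 57–58 mm (2 mm floor + 56) and the bar raised. Now I'll go behind the bar.

```bash
python3 - <<'E'
from h import *
st(); to(*rk(.04,0,.165),YR); to(*rk(.04,0,.0895),YR)
E
```

```text
t 42.4 p [0.4474 0.1923 0.1387] rot [-1.5707e+00  2.0000e-04  1.5185e+00] F [0.2 0.3 0.6] w 0.7
row [  4.02  -2.64 -21.85] turn -0.003
row [  4.02   4.91 -21.85] turn -0.003
```

Call:
{"api": "jog_arm", "payload": {
  "targets": [
    [0,[2,-2.6,0],0],
    [0,[4,-2.6,-4],0],
    [0,[4,-2.6,-8],0],
    [0,[4,-2.6,-12],0],
    [0,[4,-2.6,-16],0],
    [0,[4,-2.6,-20],0],
    [0,[4,-2.6,-21.85],0],
    [0,[4,-2.6,-21.85],0],
    [0,[4,-2.6,-21.85],0]
  ]
}}

```text
time_s: 43.25
ee_pos: [0.6671, 0.2204, 0.1633]
eef_rot: [-1.569, 0.001, 1.518]
force: [-0.2, -0.7, -0.7]
grip_width: 0.0004
```

```bash
python3 - <<'E'
from h import *
st(); to(*rk(.04,0,.0895),YR); to(*rk(-.006,0,.0895),YR)
E
```

```text
t 43.2 p [0.6671 0.2204 0.1633] rot [-1.5688e+00  7.0000e-04  1.5179e+00] F [-0.2 -0.7 -0.7] w 0.4
row [ 0.06  7.38 -0.08] turn -0.003
row [0.04 7.39 4.52] turn -0.003
```

Call:
{"api": "jog_arm", "payload": {
  "targets": [
    [0,[0,3,0],0],
    [0,[0,6,0],0],
    [0,[0,7.3,0],0],
    [0,[0,7.3,0],0],
    [0,[0,7.3,1],0],
    [0,[0,7.3,1.8],0],
    [0,[0,7.3,2.4],0],
    [0,[0,7.3,3.0],0],
    [0,[0,7.3,3.5],0],
    [0,[0,7.3,4.0],0]
  ]
}}

```text
time_s: 44.25
ee_pos: [0.6267, 0.2233, 0.0922]
eef_rot: [-1.571, -0.0, 1.519]
force: [1.1, -0.2, 0.1]
grip_width: 0.0005
```

Call:
{"api": "jog_arm", "payload": {
  "targets": [
    [0,[0,0,0.5],0],
    [0,[0,0,0.8],0],
    [0,[0,0,0.8],0],
    [0,[0,0,0.8],0]
  ]
}}

```text
time_s: 44.65
ee_pos: [0.6192, 0.2237, 0.0921]
eef_rot: [-1.571, -0.0, 1.519]
force: [-0.7, -0.1, -0.3]
grip_width: 0.0007
```

```bash
python3 - <<'E'
from h import *
st(); print((Tw()[:2,3]-rk(0)[:2])@(rk(1)-rk(0))[:2])
s=shot('top'); X=cloud(s); M=np.array([(rk(1)-rk(0))[:2],(rk(0,1)-rk(0))[:2]]); L=(X[...,:2]-rk(0)[:2])@M.T
for lo,hi in ((.072,.09),(.03,.055)):
  b=(L[...,0]>-.04)&(L[...,0]<.012)&(abs(L[...,1])<.145)&(X[...,2]>lo)&(X[...,2]<hi); print(lo,np.median(L[b],0),np.median(X[b][:,2]) if b.any() else '',b.sum())
E
```

```text
t 44.6 p [0.6192 0.2237 0.0921] rot [-1.5708 -0.      1.519 ] F [-0.7 -0.1 -0.3] w 0.7
-0.008664765961072868
0.072 [nan nan]  0
0.03 [-0.00229274 -0.09388292] 0.049042218797254566 238
  return _methods._mean(a, axis=axis, dtype=dtype,
  ret = um.true_divide(
```

The bar has left the raised position. I'll lift clear and take a last look.

Call:
{"api": "jog_arm", "payload": {
  "targets": [
    [0,[0,-5,0],0],
    [0,[0,-10,0],0],
    [0,[-4,-12,4],0],
    [0,[-8,-12,8],0],
    [0,[-12,-12,12],0],
    [0,[-17,-12,14],0],
    [0,[-22,-12,14],0],
    [0,[-22,-12,14],0],
    [0,[-22,-12,14],0],
    [0,[-22,-12,14],0]
  ]
}}

```text
time_s: 45.7
ee_pos: [0.4681, 0.0112, 0.2123]
eef_rot: [-1.571, -0.0, 1.518]
force: [0.9, 0.8, -0.2]
grip_width: 0.0005
```

```bash
python3 - <<'E'
from h import *
st()
s=shot('top'); X=cloud(s); M=np.array([(rk(1)-rk(0))[:2],(rk(0,1)-rk(0))[:2]]); L=(X[...,:2]-rk(0)[:2])@M.T
for k,y in ((2,.0365),(3,-.0365),(4,-.1095)):
    m=(abs(L[...,1]-y)<.03)&(L[...,0]>-.025)&(L[...,0]<.013)
    for lo,hi in ((.01,.03),(.03,.045),(.045,.053),(.0535,.0615)):
        f=m&(X[...,2]>lo)&(X[...,2]<hi)
        print(k,lo,f.sum(),(np.median(np.c_[L[f][:,0],X[f][:,2]],0)*1000).round(1) if f.any() else '')
f=(L[...,0]>-.03)&(L[...,0]<.012)&(abs(L[...,1])<.145)&(X[...,2]>.072);print('high',f.sum())
a=s['img'][140:245,150:380]; w=shot('side'); u=proj(w,[rk(0,-.1)])[0].astype(int); b=w['img'][u[1]-75:u[1]+45,u[0]-60:u[0]+140]
A=cv2.resize(a,(780,356),interpolation=cv2.INTER_CUBIC); B=cv2.resize(b,(400,240),interpolation=cv2.INTER_CUBIC)
o=np.zeros((596,780,3),np.uint8);o[:356]=A;o[356:,:400]=B;cv2.imwrite('pics/fin.png',o[:,:,::-1])
E
```

```text
t 45.7 p [0.4681 0.0112 0.2123] rot [-1.5713e+00 -2.0000e-04  1.5178e+00] F [ 0.9  0.8 -0.2] w 0.5
2 0.01 33 [-1.3 22.7]
2 0.03 97 [-9.4 39.2]
2 0.045 22 [-0.6 48.9]
2 0.0535 114 [ 6.  57.1]
3 0.01 33 [-1.3 23.5]
3 0.03 94 [-9.9 39.8]
3 0.045 29 [-1.2 50.4]
3 0.0535 118 [ 5.6 56.9]
4 0.01 12 [-1.4 22.2]
4 0.03 42 [-9.2 40.3]
4 0.045 13 [-0.9 48. ]
4 0.0535 96 [ 6.1 57.6]
high 0
```

View pics/fin.png

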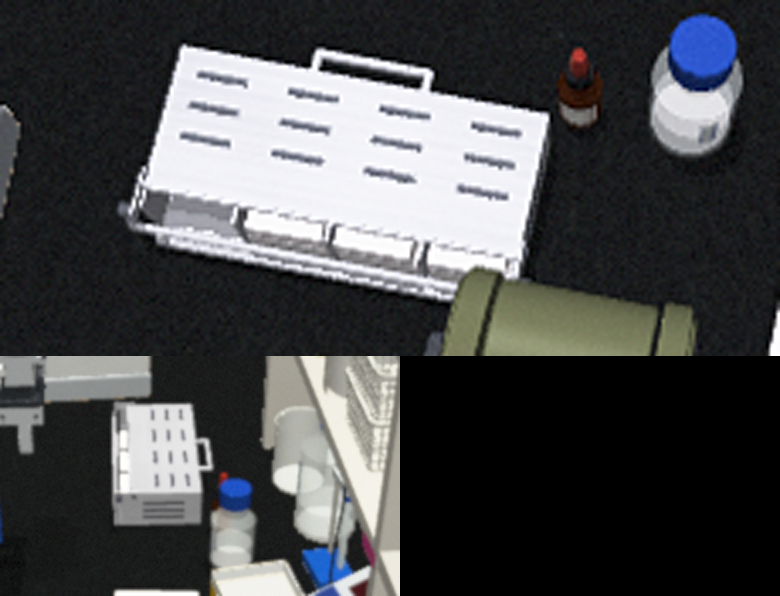

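Picture 16 shows the bar hanging across the three box ends (wire at x about -9.5 mm, z about 39 mm, matching the 3.58 stop). The boxes are in compartments 2–4, and the bottle and dropper are standing. I'm handing in.

```bash
python3 -c "
from station import ctrl
print(ctrl.hand_in())"
```

```text
the job is handed in; nothing more can be done
None
```

The job is done and handed in at about 46 s of the 210 s allowed. Three boxes were present. Each got a lid, was slid into compartment 2, 3 or 4 until it met the back wall, and the retaining bar was then swung down across the ends. Compartment 1 is empty and one white lid is left over on the worktop.

**Last checks:**
- **Boxes:** all three ends stand about 1.3–1.5 mm proud of the mouth; 2 mm is the fully home value. Each met a firm stop (20–28 N) with the tool at the same depth.
- **Lids:** tops measured about 57–58 mm above the worktop in the rack, where 58 mm is right for a seated lid. All three measured level (within 0.005 rad) before loading, and the arm did not touch them again.
- **Bar:** the wire hangs about 9.5 mm ahead of the mouth at 39–40 mm height, which matches the 3.58 stop. Nothing is left in the raised position.
- **Other things:** bottle and dropper are standing in the last picture. The tape dispenser and blue lid were seen in place just before the bar was swung; I did not look at them again after that.

**Minor disagreements:** the held lids and boxes measured a few millimetres differently between moving and settled readings. I re-measured at rest before each fit. While half in, resting on the floor lip, the boxes read a slight nose-up slope of 0.026–0.06 rad. I did not re-measure tilt once they were home.

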